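# Load the mixer rail and clamp the reagent packs

## Task

Push the clamp's free jaw up its bar, clear of the rail's loading bay, and load every reagent pack that stands on the bench into the mixer's tilted rail: slide them down under the rail's lips to the lower end in one row, all with the amber window facing the open side, away from the clamp bar. Then, before turning the screw, slide the free jaw down its bar until its pad meets the last pack and the jaw tilts and binds, and turn the spoked handle clockwise (top spoke towards the bar) until the row is firmly clamped. Leave everything else on the bench where it is.

Things in the scene. Friction and masses are not known exactly. Their poses are not given: they have to be found in the camera images.
- rail: the mixer's fixed tilted rail, an aluminium trough 375 mm long, 54 mm wide inside, walls 18 mm high. Origin: on its floor, on the centre line, at the lower end where the floor meets the fixed jaw (steel plate, 82 mm high). y: up the slope (0.21 rad) along the rail; x: level, to the open side, away from the clamp bar; z: square off the floor. The floor is smooth: packs put on it slide down by themselves
- row_start (a point): fixed point 40 mm above the rail's origin (along its z). Packs slid fully down touch the fixed jaw and one another, so their centres stand 22, 66, 110 and 154 mm up the rail from here. On the lower 170 mm of the rail lips at the top of both walls, 14 to 18 mm above the floor, hold the packs' feet down and leave a slot 38 mm wide for their bodies
- loading_bay (a point): fixed point 213 mm up the rail from the fixed jaw, 40 mm above its floor, axes as the rail's. Here the trough is open above: a pack is put in from above with its centre 193 to 235 mm up the rail, then slid down under the lips. The clamp bar, flat steel 8 mm thick (rail x = -84 to -76 mm) and 40 mm high (z = 36 to 76 mm), runs along the rail's far side
- pack0_mid (a point): a reagent pack (None if absent), centre, 40 mm above its underside; white plastic, about 160 g. Grey foot 50 (x) x 44 (y) x 10 mm high; body 34 (x) x 44 (y), up to 64 mm; tower at its back (-x), 15 (x) x 40 (y), up to 86 mm. +x is the front, with the amber window and the low step of the top; z up. Held across front and back (34 mm) it goes into the rail with its x along the rail's x
- pack1_mid (a point): a reagent pack (None if absent), centre, 40 mm above its underside; white plastic, about 160 g. Grey foot 50 (x) x 44 (y) x 10 mm high; body 34 (x) x 44 (y), up to 64 mm; tower at its back (-x), 15 (x) x 40 (y), up to 86 mm. +x is the front, with the amber window and the low step of the top; z up. Held across front and back (34 mm) it goes into the rail with its x along the rail's x
- pack2_mid (a point): a reagent pack (None if absent), centre, 40 mm above its underside; white plastic, about 160 g. Grey foot 50 (x) x 44 (y) x 10 mm high; body 34 (x) x 44 (y), up to 64 mm; tower at its back (-x), 15 (x) x 40 (y), up to 86 mm. +x is the front, with the amber window and the low step of the top; z up. Held across front and back (34 mm) it goes into the rail with its x along the rail's x
- pack3_mid (a point): a reagent pack (None if absent), centre, 40 mm above its underside; white plastic, about 160 g. Grey foot 50 (x) x 44 (y) x 10 mm high; body 34 (x) x 44 (y), up to 64 mm; tower at its back (-x), 15 (x) x 40 (y), up to 86 mm. +x is the front, with the amber window and the low step of the top; z up. Held across front and back (34 mm) it goes into the rail with its x along the rail's x
- pack0_front (a point): centre of the window in the front face of pack0, 17 mm in front of its centre
- pack1_front (a point): centre of the window in the front face of pack1, 17 mm in front of its centre
- pack2_front (a point): centre of the window in the front face of pack2, 17 mm in front of its centre
- pack3_front (a point): centre of the window in the front face of pack3, 17 mm in front of its centre
- jaw: the clamp's free jaw, dark steel, 300 g, loose on the bar with 1.5 mm play each side. Origin: on the bar's middle line, in the middle of its 80 mm collar. x: level, from the bar to the screw 80 mm away, parallel to the rail's x at the start. Pushed at its tab along the bar it slides with 2 to 10 N; it tilts up to 0.08 rad (about rail z) and binds when its pad meets resistance or its arm is pushed
- jaw_tab (a point): centre of the thumb tab on top of the jaw's collar, above the bar: a plate 34 mm wide (across the rail), 12 mm thick (along it), 34 mm high. At its lower end, 17 mm below this point, the collar's flat top goes on 28 mm upslope and 40 mm downslope of the tab. Push its upslope or downslope face, or pinch the tab's thickness
- pad_face (a point): centre of the face of the screw's round black pad, 24 mm in diameter, 56 mm above the rail floor on the rail's centre line; about 100 mm up the rail at the start, in the way of loading; over 255 mm up it is clear of the loading bay (the bar's end stop halts it at 286 mm). The face points down the rail. The pad is sprung: it gives about 1 mm for 6 N
- spindle: the screw that carries the pad and the handle; origin: where the middle of the pad's face is when its spring is not pressed; its -y points down the rail
- handle_hub (a point): centre of the handle's hub (22 mm diameter, 18 mm long), on the screw's axis, 95 mm upslope of the spindle's origin. Four steel spokes, 9 mm thick, stand square to the axis and reach 36 mm from it (ends are 12 mm knobs); when the handle reads 0 one points straight off the rail floor (rail z). The jaw's arm lies 40 mm downslope of the hub's centre while screwed back, 20 mm at most screwed in
- handle (a joint): turn of the handle, rad, 0 (screwed back) to 8; grows clockwise seen from the upper end: the uppermost spoke moves towards the bar (rail -x). 2.5 mm of screw travel per rad. It turns against 0.12 N m of friction and stays where it is left; once the pad is on the packs and the jaw has bound, each further rad adds about 12 N of clamping force: some 2 rad more is well tight, and past about 45 N it springs back
- marker: black marker pen lying on the bench, 130 mm long, 12 mm thick (leave alone)
- dish: petri dish, 90 mm across, 14 mm high, origin at its underside (leave alone)
- ethanol: white bottle, 66 mm across, 150 mm high, origin at its underside (leave alone)
- jar: amber jar, 56 mm across, 80 mm high, origin at its underside (leave alone)
- tube_rack: white rack of capped tubes, 60 x 200 mm, 100 mm high, origin at its underside (leave alone)
- pipette: pipette lying on the bench, about 250 mm long along its x, origin at the rear end of its barrel (leave alone)
Not all that is in view belongs to the job. Leave any green or red look-alike of the part that bears pack1_mid alone. Of the things that look like the jaw, the larger one is meant.

How it is judged (in metres and radians):
On the way, in this order (a step that is already met when the one before it is completed fails the run):
1. all packs are in the rail in one row, windows to the open side (x of pack0_mid in the frame of rail between -0.006 and 0.006 m and y of pack0_mid in the frame of rail between 0.012 and 0.165 m and z of pack0_mid in the frame of rail between 0.034 and 0.047 m and x of each of pack0_front, pack1_front, pack2_front, pack3_front in the frame of rail above 0.009 m and angle between the z axis of each of pack0_mid, pack1_mid, pack2_mid, pack3_mid and the z axis of rail, either way round below 0.12 rad and x of pack1_mid in the frame of rail between -0.006 and 0.006 m and y of pack1_mid in the frame of rail between 0.012 and 0.165 m and z of pack1_mid in the frame of rail between 0.034 and 0.047 m and x of pack2_mid in the frame of rail between -0.006 and 0.006 m and y of pack2_mid in the frame of rail between 0.012 and 0.165 m and z of pack2_mid in the frame of rail between 0.034 and 0.047 m and x of pack3_mid in the frame of rail between -0.006 and 0.006 m and y of pack3_mid in the frame of rail between 0.012 and 0.165 m and z of pack3_mid in the frame of rail between 0.034 and 0.047 m), for 0.3 s.
2. the free jaw has been slid up to the work: pad against the last pack, jaw tilted, before the screw has been turned in by more than about a quarter turn ((contact force between spindle and pack0 above 0.8 N or contact force between spindle and pack1 above 0.8 N or contact force between spindle and pack2 above 0.8 N or contact force between spindle and pack3 above 0.8 N) and angle between the x axis of jaw and the x axis of rail, either way round above 0.02 rad and value of joint handle below 2.5 rad), for 0.2 s.
3. the screw is tight: pad presses with over 10 N ((contact force between spindle and pack0 above 10 N or contact force between spindle and pack1 above 10 N or contact force between spindle and pack2 above 10 N or contact force between spindle and pack3 above 10 N)), for 0.3 s.
At the end, for the whole second after the job is handed in: Every pack present stands in the rail between y = 12 and 165 mm, within 6 mm of the rail's centre line, foot on the rail floor, square to the floor within 0.12 rad, window to the open side; the pad presses on the last pack with more than 10 N and the jaw is at rest (all of step 1 and (contact force between spindle and pack0 above 10 N or contact force between spindle and pack1 above 10 N or contact force between spindle and pack2 above 10 N or contact force between spindle and pack3 above 10 N) and linear speed of jaw below 0.01 m/s); the robot touches nothing.
It fails at once if another thing on the bench is disturbed (moved over 5 cm) (distance of any of marker, dish, ethanol, jar, tube_rack, pipette from where it was at the start of the episode above 0.05 m).
Of pack0, pack1, pack2, pack3 only 3 to 4 are there at a start; the rules pass over those that are not, and their reading is None.
At some moment in a run one of pack0, pack1, pack2, pack3 may be knocked a few centimetres aside while the robot is not near it.
It also fails if it takes over 210 s, if anything falls off the work surface, if the arm or the gripper's body presses on something with over 40 N, if the wrist force passes 120 N, or if a joint passes its speed limit or range.

## Robot

A 6-joint arm with a two-finger parallel gripper is mounted at the origin on the work surface. World frame = base frame: x ahead of the robot, y to its left, z up, the work surface at z = 0. Lengths are in mm, angles in degrees, forces in N, time in s.
With the tool pointing down it reaches from about 350 to 850 mm from the base axis. Payload 8.1 kg.
Tool frame: the origin (TCP) lies at the centre of the arm's flange, where the gripper is bolted on; the fingertips stand 173 mm ahead of it and the grasp point (between the pads) lies 155 mm ahead of it; z points along the fingers, y is the line along which they close (so a half turn about z gives the same grasp; the last joint's range is limited). The gripper opens to 85 mm and grips with 20 to 120 N. Pads are 22 mm wide; open, the fingers measure 114 mm over their backs; the gripper's body (76 mm by 85 mm) begins 54 mm behind the grasp point. The pads swing forward as they close: fully open they stand 13 mm farther back than shut.
Start: joints at [-68.319, 7.471, 85.268, -0, 87.261, -4.893], TCP at [268.43, -536.612, 404.692] pointing down, gripper open.
Joint ranges: [-169.43, 169.43], [-51.17, 129.36], [1.28, 143.12], [-76.62, 256.62], [0, 156.53], [-152.29, 152.29]. Speed limits (degrees/s): [136.94, 136.94, 159.86, 180, 180, 180].

## Interface

Orientations are given as [roll, pitch, yaw] about the fixed x, y, z axes, in that order (R = Rz(yaw) Ry(pitch) Rx(roll)).
In Python, from bench import * gives the robot as it stands.
- The arm moves only by the shell command python3 -m jog 'ROWS' [FORCE]. ROWS is text: rows parted by semicolons, each of 7 numbers parted by spaces: the shift along the tool's x, y, z scaled (see below), then the turn, a rotation vector about the tool's x, y, z scaled (see below), then the closure, from -1 (fully open) to 1 (shut). In form: tx ty tz wx wy wz hand; .... A call has 1 to 5 rows; each row shifts and turns the commanded pose from where the row before left it, along the tool's axes as they then stand; what a row does not reach is not made up. The controller multiplies each number of a shift by 0.1 m and each number of a turn by 60 degrees. A row lasts 1/8 s, in which the tool goes at most 62.5 mm and 10.7 degrees, less where a joint would pass 70% of its speed; a pose out of reach is approached as far as the arm can. A call with a number of a shift or a turn outside -1 to 1 is refused whole. A call with a gripper value outside its range is refused whole. The fingers move at their own pace and stop on an object; FORCE is the grip in N (left out, the last holds). Time passes only in rows, so rows that do not move let the fingers close. It gives the time, the measured TCP pose, the force, the opening and the grip force at its end, in the units of the state.
- sense(): the state, without advancing time (a new reading comes with each control period).
- snapshot(name): name is "side" or "top" or "wrist"; returns a dict with "img" (384x512x3 uint8, red, green, blue), "fx", "fy", "cx", "cy" (pixels), "extrinsics" (4x4, takes a point from camera to world coordinates). Camera axes: x right, y down, z forward; pixel columns grow to the right and rows downward; lengths in mm; the calibration is good to about 2 mm. A picture is of the moment at which its call begins. There is no depth.
- hand_in(): hands the job in; it is judged then, once.
The state is a dict: "time": time; "joint_pos": joint angles; "qd": joint speeds; "joint_efforts": joint torques, N m; "tool_pos": TCP position; "tcp_rot": TCP orientation; "ft_force": force on the tool from outside, world axes, zero at the start; "wrist_torque": the same for the moment, N m; "finger_gap": finger opening in mm; "grip_force": force on a finger pad.
Only numpy, scipy, OpenCV 4.12 (cv2) and the standard library are available. Lean on these libraries where they do the work, as an engineer would, in place of code of your own. Each camera call takes 0.05 s, during which the arm holds its last target. There are 200 camera calls.

## Working session

There is one attempt and no reset: what is moved stays moved. The work goes in short steps, Python scripts to look and compute and a shell command to move; the robot and the scene stay as the last step left them, time stands still between calls to the robot, and variables do not carry over. Pictures are saved under pics/ and viewed, at most 14 in all, crops included, and the job is handed in when it is done.

```bash
mkdir -p pics; ls
cat > h.py <<'E'
from bench import *
import numpy as np, cv2
from scipy.spatial.transform import Rotation as R
def snap(n,f=None):
    s=snapshot(n)
    if f: cv2.imwrite('pics/'+f+'.png',s['img'][:,:,::-1])
    return s
def ray(s,u,v):
    E=np.array(s['extrinsics']);d=E[:3,:3]@np.array([(u-s['cx'])/s['fx'],(v-s['cy'])/s['fy'],1]);return E[:3,3],d
def onz(s,u,v,z):
    o,d=ray(s,u,v);return o+d*(z-o[2])/d[2]
def proj(s,p):
    E=np.array(s['extrinsics']);q=E[:3,:3].T@(np.array(p)-E[:3,3]);return np.array([s['fx']*q[0]/q[2]+s['cx'],s['fy']*q[1]/q[2]+s['cy']])
def two(s1,p1,s2,p2):
    o1,d1=ray(s1,*p1);o2,d2=ray(s2,*p2);A=np.c_[d1,-d2];t=np.linalg.lstsq(A,o2-o1,rcond=None)[0]
    a=o1+d1*t[0];b=o2+d2*t[1];return (a+b)/2,np.linalg.norm(a-b)
E
python3 - <<'E'
from h import *
import pickle
S={n:snap(n,n+'0') for n in('side','top')}
pickle.dump(S,open('s0.pkl','wb'))
for n in S: print(n,S[n]['fx'],np.round(S[n]['extrinsics'],3).tolist())
im=np.hstack([S[n]['img'] for n in S]);print(im.shape)
print(sense())
E
```

```text
pics
side 404.19993049493536 [[0.928, -0.199, 0.315, 11.125], [-0.372, -0.541, 0.754, -1089.232], [0.02, -0.817, -0.576, 971.456], [0.0, 0.0, 0.0, 1.0]]
top 495.18655416959984 [[-0.015, -0.982, 0.191, 184.955], [-1.0, 0.016, 0.008, 36.606], [-0.011, -0.191, -0.982, 1525.649], [0.0, 0.0, 0.0, 1.0]]
(384, 1024, 3)
{'time': 0.1, 'joint_pos': array([-6.83201600e+01,  7.51397384e+00,  8.53219305e+01,  5.39408030e-04,
        8.72631116e+01, -4.89239826e+00]), 'qd': array([-0.05123212,  0.03000135, -0.10604979,  0.04799937,  0.02465968,
        0.07049601]), 'joint_efforts': array([ 4.94559190e-04, -5.70951784e+01, -5.01941478e+01, -2.38111206e-04,
        8.15254374e-03, -1.27335906e-05]), 'tool_pos': array([ 268.34898938, -536.42191555,  403.7264323 ]), 'tcp_rot': array([-1.79901391e+02, -8.98132905e-03,  2.65722043e+01]), 'ft_force': array([-0.04283174,  0.01220244, -1.17914756]), 'wrist_torque': array([-0.01147061,  0.02207393, -0.01094242]), 'grip_force': 0.0, 'finger_gap': 85.64800435894973}
```

View pics/top0.png

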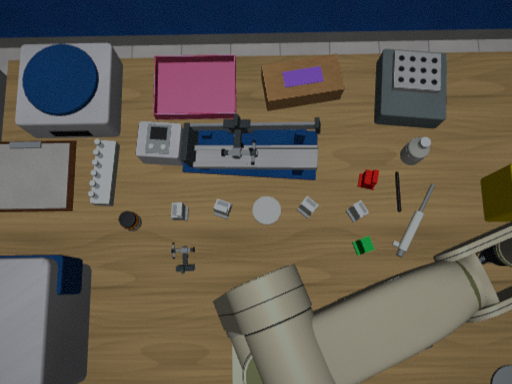

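View pics/side0.png

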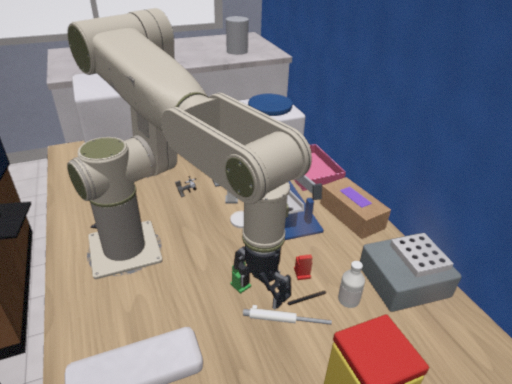

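Run:
```python
from h import *
import pickle
S=pickle.load(open('s0.pkl','rb'))
im=S['top']['img'][105:225,165:385,::-1]
cv2.imwrite('pics/c1.png',cv2.resize(im,None,fx=3.6,fy=3.6,interpolation=cv2.INTER_CUBIC))
for p in [(179,211),(222,208),(308,206),(357,211)]: print(p,onz(S['top'],*p,86).round())
for p in [(184,125),(184,177),(318,125),(318,177)]: print(p,onz(S['top'],*p,0).round())
```

```text
(179, 211) [414. 256.  86.]
(222, 208) [421. 130.  86.]
(308, 206) [ 423. -124.   86.]
(357, 211) [ 405. -267.   86.]
(184, 125) [708. 257.   0.]
(184, 177) [536. 255.   0.]
(318, 125) [ 700. -175.    0.]
(318, 177) [ 529. -168.    0.]
```

View pics/c1.png

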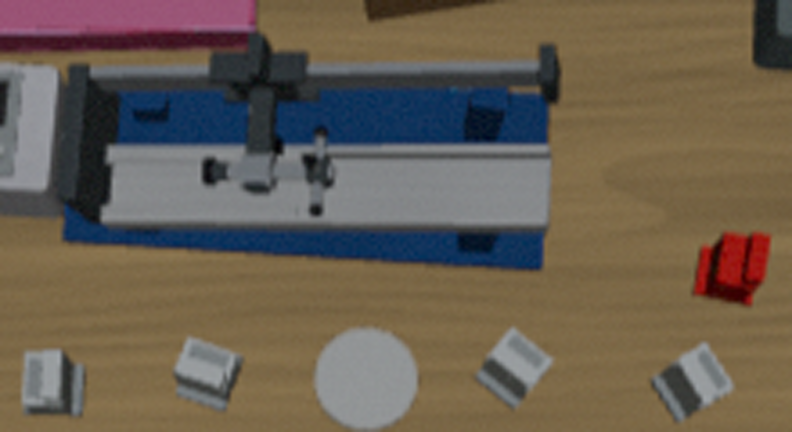

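```bash
cat >> h.py <<'E'
def plan(pos,rpy,n=None,vmax=55,wmax=9):
    "rows from the measured pose to a target TCP pose"
    s=sense();p=np.array(s['tool_pos']);r=R.from_euler('xyz',s['tcp_rot'],degrees=True)
    rt=R.from_euler('xyz',rpy,degrees=True);w=(r.inv()*rt).as_rotvec(degrees=True);d=np.array(pos)-p
    n=n or int(max(1,np.ceil(np.linalg.norm(d)/vmax),np.ceil(np.linalg.norm(w)/wmax)))
    out=[]
    for i in range(n):
        t=r.inv().apply(d/n)/100;out.append(' '.join('%g'%x for x in np.r_[t.round(3),(w/n/60).round(4)]))
        r=r*R.from_rotvec(w/n,degrees=True)
    print(n,'rows');print('\n'.join(out))
def grasp(gp,rpy,off=155):
    "TCP for a wanted grasp point"
    return np.array(gp)-off*R.from_euler('xyz',rpy,degrees=True).apply([0,0,1])
def st():
    s=sense();print(round(s['time'],2),np.round(s['tool_pos'],1),np.round(s['tcp_rot'],2),np.round(s['ft_force'],1),round(s['finger_gap'],1),round(s['grip_force'],1))
E
python3 - <<'E'
from h import *
s=snap('wrist','w0');E=np.array(s['extrinsics']);q=sense()
r=R.from_euler('xyz',q['tcp_rot'],degrees=True).as_matrix()
print(s['fx'],(r.T@(E[:3,3]-q['tool_pos'])).round(1),(r.T@E[:3,:3]).round(3).tolist())
plan([430,-20,530],[180,0,90])
E
```

```text
294.78003935091243 [67.8  0.3 30.6] [[0.001, -0.963, -0.269], [1.0, 0.002, -0.001], [0.002, -0.269, 0.963]]
11 rows
0.341 -0.354 -0.114 -0.0001 -0.0001 -0.0961
0.375 -0.318 -0.114 -0.0001 -0.0001 -0.0961
0.405 -0.279 -0.114 -0.0001 -0.0001 -0.0961
0.431 -0.237 -0.114 -0.0001 -0.0001 -0.0961
0.453 -0.192 -0.114 -0.0001 -0.0001 -0.0961
0.47 -0.146 -0.114 -0.0001 -0.0001 -0.0961
0.482 -0.098 -0.114 -0.0001 -0.0001 -0.0961
0.49 -0.049 -0.115 -0.0001 -0.0001 -0.0961
0.492 0.001 -0.115 -0.0001 -0.0001 -0.0961
0.489 0.05 -0.115 -0.0001 -0.0001 -0.0961
0.482 0.099 -0.115 -0.0001 -0.0001 -0.0961
```

```bash
python3 -m jog '0.34 -0.35 -0.12 0 0 -0.096 -1;0.38 -0.32 -0.12 0 0 -0.096 -1;0.4 -0.28 -0.12 0 0 -0.096 -1;0.43 -0.24 -0.12 0 0 -0.096 -1;0.45 -0.19 -0.12 0 0 -0.096 -1' && python3 -m jog '0.47 -0.15 -0.12 0 0 -0.096 -1;0.48 -0.1 -0.12 0 0 -0.096 -1;0.49 -0.05 -0.12 0 0 -0.096 -1;0.49 0 -0.12 0 0 -0.096 -1;0.49 0.05 -0.12 0 0 -0.096 -1' && python3 -m jog '0.48 0.1 -0.12 0 0 -0.096 -1;0 0 0 0 0 0 -1;0 0 0 0 0 0 -1'
python3 - <<'E'
from h import *
import pickle
st()
s=snap('wrist','w1'); t=snap('side','side1');pickle.dump((s,t),open('s1.pkl','wb'))
plan([520,60,560],[180,0,90])
E
```

```text
time: 0.78
tool_pos: [341.6, -300.7, 464.9]
tcp_rot: [-180.0, -0.0, 55.6]
ft_force: [0.8, -0.6, 0.4]
finger_gap: 85.4
grip_force: 0.0
time: 1.4
tool_pos: [414.3, -65.9, 525.0]
tcp_rot: [180.0, 0.0, 84.4]
ft_force: [0.9, 0.3, -0.6]
finger_gap: 85.4
grip_force: 0.0
time: 1.78
tool_pos: [429.0, -20.7, 536.3]
tcp_rot: [-180.0, 0.0, 89.9]
ft_force: [-0.6, -0.2, 0.1]
finger_gap: 84.8
grip_force: 0.0
1.77 [429.  -20.7 536.3] [-1.7996e+02  2.0000e-02  8.9950e+01] [-0.6 -0.2  0.1] 84.8 0.0
3 rows
0.273 0.303 -0.08 -0.0003 0.0001 -0.0009
0.272 0.303 -0.08 -0.0003 0.0001 -0.0009
0.272 0.304 -0.08 -0.0003 0.0001 -0.0009
```

View pics/w1.png

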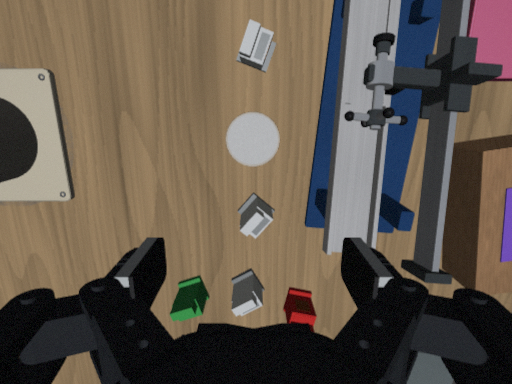

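Run:
```python
from h import *
import pickle
s,t=pickle.load(open('s1.pkl','rb'))
im=t['img'][150:290,130:350,::-1]
cv2.imwrite('pics/c2.png',cv2.resize(im,None,fx=3.6,fy=3.6,interpolation=cv2.INTER_CUBIC))
```

```text
(no output)
```

View pics/c2.png

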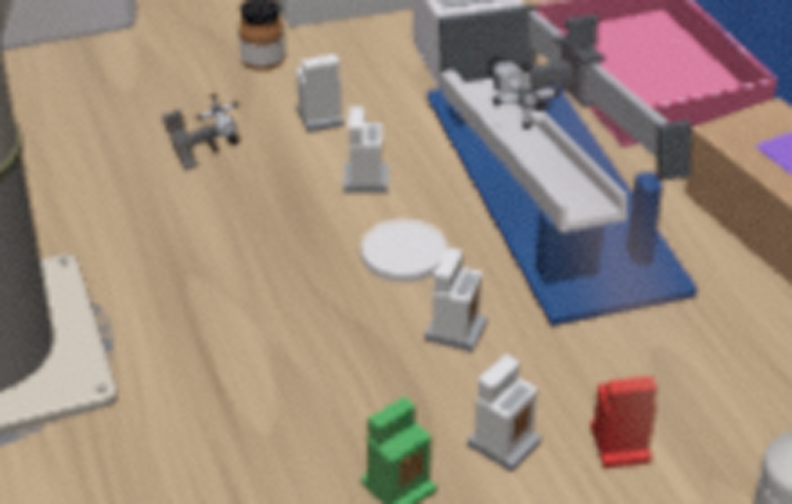

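```bash
python3 -m jog '0.5 0.4 -0.08 0 0 0 -1;0.5 0.4 -0.08 0 0 0 -1;0.5 0.2 -0.08 0 0 0 -1;0 0 0 0 0 0 -1;0 0 0 0 0 0 -1'
python3 - <<'E'
from h import *
import pickle
st()
s=snap('wrist','w2'); pickle.dump(s,open('s2.pkl','wb'))
cv2.imwrite('pics/w2b.png',cv2.resize(s['img'][:,:,::-1],None,fx=1.5,fy=1.5,interpolation=cv2.INTER_CUBIC))
E
```

```text
time: 2.5
tool_pos: [526.8, 124.9, 559.6]
tcp_rot: [-179.9, 0.0, 89.9]
ft_force: [0.4, 0.7, 0.9]
finger_gap: 85.3
grip_force: 0.0
2.5 [526.8 124.9 559.6] [-1.7994e+02  4.0000e-02  8.9860e+01] [0.4 0.7 0.9] 85.3 0.0
```

View pics/w2b.png

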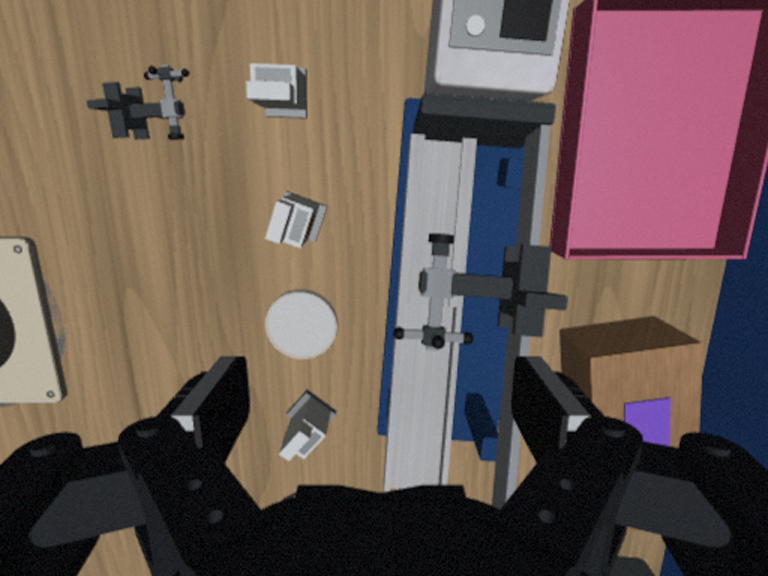

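Run:
```python
from h import *
import pickle
S=pickle.load(open('s0.pkl','rb'));w1,sd=pickle.load(open('s1.pkl','rb'));w=pickle.load(open('s2.pkl','rb'));t=S['top']
c1=lambda u,v:(165+u/3.6,105+v/3.6); c2=lambda u,v:(130+u/3.6,150+v/3.6); wb=lambda u,v:(u/1.5,v/1.5)
P={}
def tri(n,a,pa,b,pb): 
    p,e=two(a,pa,b,pb);P[n]=p;print(n,p.round(1),'gap',round(e,1))
tri('pad',t,c1(206,170),w,wb(441,240))
tri('hub',t,c1(318,172),w,wb(434,336))
tri('pad w',w1,(384,38),w,wb(441,240))
tri('hub w',w1,(377,117),w,wb(434,336))
tri('tab w',w1,(485,71),w,wb(548,299))
tri('end openside',t,c1(548,228),sd,c2(558,212))
tri('barend',t,c1(549,50),sd,c2(673,125))
# rail lines in the wrist view
for n,a,b in [('left outer',(412,137),(385,490)),('bar top',(551,125),(520,360))]:
  pa,pb=[onz(w,*wb(*q),60) for q in(a,b)];print(n,pa.round(),pb.round(),'dx/dy',(pb-pa)[0]/(pb-pa)[1])
cv2.imwrite('pics/x.png',w['img'][:,:,::-1])
```

```text
pad [581.3 125.2 124.7] gap 2.8
hub [576.   34.1 133.9] gap 3.8
pad w [581.  125.7 128.9] gap 2.2
hub w [576.2  37.6 143.9] gap 0.8
tab w [664.5  84.8 182.5] gap 1.4
end openside [ 524.2 -148.6  137.8] gap 1.5
barend [ 644.7 -144.5  206.2] gap 7.8
left outer [558. 218.  60.] [ 532. -205.   60.] dx/dy 0.06248949259537145
bar top [697. 229.  60.] [687. -26.  60.] dx/dy 0.03761771009183528
```

```bash
cat >> h.py <<'E'
import json
def setrail(o,a):json.dump([list(map(float,o)),float(a)],open('rail.json','w'))
def rail():
    o,a=json.load(open('rail.json'));c,s=np.cos(.21),np.sin(.21)
    y=np.array([-np.sin(a)*c,-np.cos(a)*c,s]);x=np.array([-np.cos(a),np.sin(a),0]);z=np.cross(x,y)
    return np.array(o),np.c_[x,y,z]
def r2w(p):o,M=rail();return o+M@np.array(p,float)
def w2r(p):o,M=rail();return M.T@(np.array(p)-o)
def onrz(s,u,v,z):
    "ray onto the rail plane z_r=z, in rail coordinates"
    o,d=ray(s,u,v);ro,M=rail();a=M.T@(o-ro);b=M.T@d;return a+b*(z-a[2])/b[2]
def railrpy():
    M=rail()[1];return R.from_matrix(np.c_[-M[:,1],-M[:,0],-M[:,2]]).as_euler('xyz',degrees=True)
def planr(p,off=155,**k):
    "rows that bring the point off ahead of the flange to rail point p, tool square to the rail"
    e=railrpy();plan(grasp(r2w(p),e,off),e,**k)
E
python3 - <<'E'
from h import *
setrail([585.8,211.7,51],.06)
print(railrpy())
planr([-20,190,190],n=5)
E
```

```text
[180.          12.0321137   86.56225323]
5 rows
-0.055 0.145 0.264 0.001 -0.04 0.0108
-0.042 0.146 0.266 0.001 -0.04 0.0108
-0.029 0.146 0.267 0.001 -0.04 0.0108
-0.017 0.147 0.268 0.001 -0.04 0.0108
-0.004 0.147 0.268 0.001 -0.04 0.0108
```

```bash
python3 -m jog '-0.06 0.15 0.26 0 -0.04 0.01 -1;-0.04 0.15 0.26 0 -0.04 0.01 -1;-0.03 0.15 0.26 0 -0.04 0.01 -1;-0.02 0.15 0.26 0 -0.04 0.01 -1;0 0.15 0.26 0 -0.04 0.01 -1' >/dev/null && python3 -m jog '0 0 0 0 0 0 1;0 0 0 0 0 0 1;0 0 0 0 0 0 1'
python3 - <<'E'
from h import *
import pickle
s=snap('wrist'); pickle.dump(s,open('s3.pkl','wb'))
cv2.imwrite('pics/w3.png',cv2.resize(s['img'][:,:,::-1],None,fx=1.5,fy=1.5,interpolation=cv2.INTER_CUBIC))
E
```

```text
time: 3.55
tool_pos: [601.1, 98.2, 433.8]
tcp_rot: [179.5, 11.9, 86.8]
ft_force: [-0.7, 0.1, 0.9]
finger_gap: 32.6
grip_force: 0.0
```

View pics/w3.png

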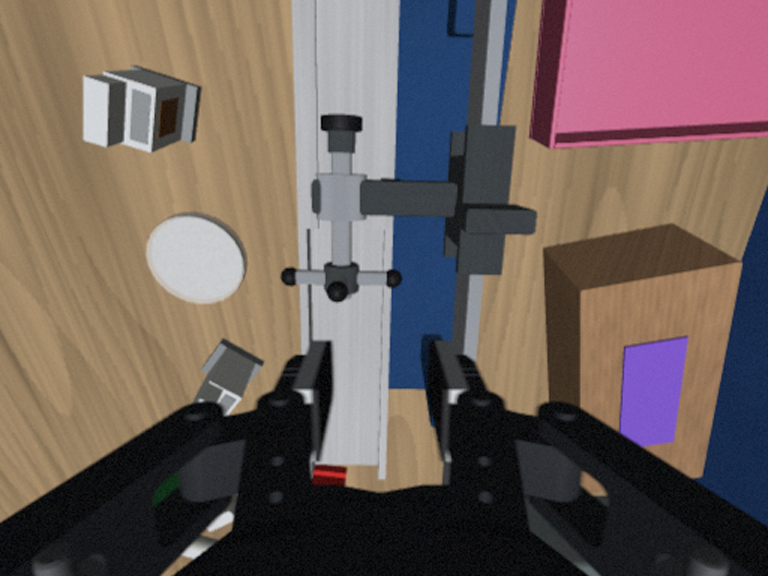

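Run:
```python
from h import *
import pickle
s=pickle.load(open('s3.pkl','rb'));w=pickle.load(open('s2.pkl','rb'))
from scipy.signal import find_peaks
def prof(s,rows,a,b):
  for r in rows:
    p=cv2.GaussianBlur(s['img'][r-1:r+2].astype(float).mean(0),(1,3),0).mean(1) if 0 else s['img'][r-1:r+2].astype(float).mean((0,2))
    g=np.gradient(p); k=find_peaks(abs(g),height=5)[0]; k=k[(k>a)&(k<b)]
    print(r,[(int(i),int(g[i]),onrz(s,i,r,18)[:2].round(1).tolist()) for i in k])
prof(s,[15,40,60,155,205,222],185,275)
print();prof(w,[100,120,140],250,330)
# vertical profile: lip end left & rail end
for c in (204,206,256,258): 
    p=s['img'][140:190,c-1:c+1].astype(float).mean((1,2));g=np.gradient(p);k=find_peaks(abs(g),height=5)[0];print('col',c,[(140+int(i),int(g[i])) for i in k])
wb=lambda u,v:(u/1.5,v/1.5)
for n,a,b in [('padedge',(342,115),(441,235)),('tabtop',(534,220),(565,300)),('tab low',(468,218),(533,297)),('knobtop',(338,291),(438,342)),('collarUL',(468,127),(525,246)),('collarLR',(502,273),(545,335))]:
    p,e=two(s,wb(*a),w,wb(*b));print(n,w2r(p).round(1),round(e,1))
```

```text
15 [(188, 7, [35.2, 39.1]), (194, 16, [29.8, 39.1]), (209, -18, [16.1, 39.0]), (211, 22, [14.3, 38.9]), (266, -46, [-36.0, 38.5])]
40 [(187, -5, [37.3, 59.9]), (191, 6, [33.5, 59.8]), (195, 17, [29.8, 59.8]), (209, -19, [16.8, 59.7]), (211, 23, [14.9, 59.7]), (265, -49, [-35.4, 59.3])]
60 [(195, 23, [30.6, 77.0]), (210, -19, [16.4, 76.9]), (212, 21, [14.5, 76.9]), (264, -56, [-34.7, 76.6])]
155 [(198, 24, [31.8, 167.3]), (204, -55, [25.6, 167.3]), (206, 49, [23.5, 167.2]), (220, -19, [9.2, 167.2]), (232, -16, [-3.2, 167.1]), (234, 31, [-5.2, 167.1]), (255, -18, [-26.8, 167.0]), (257, 17, [-28.9, 167.0]), (262, -48, [-34.1, 167.0])]
205 [(194, 6, [38.4, 221.3]), (200, 20, [32.0, 221.3]), (205, -55, [26.6, 221.3]), (207, 47, [24.5, 221.3]), (253, -12, [-25.1, 221.1]), (255, 11, [-27.2, 221.1]), (260, -52, [-32.6, 221.1])]
222 [(200, 20, [32.8, 240.9]), (205, -46, [27.3, 240.9]), (208, 47, [24.1, 240.8]), (253, -8, [-25.2, 240.7]), (255, 8, [-27.4, 240.7]), (260, -46, [-32.9, 240.7])]

100 [(257, 6, [53.6, 13.7]), (266, -39, [40.3, 12.9]), (273, 43, [29.9, 12.3]), (306, -12, [-19.1, 9.3]), (308, 12, [-22.1, 9.2]), (317, -47, [-35.5, 8.4])]
120 [(258, 6, [50.4, 42.9]), (265, -32, [40.0, 42.3]), (271, 51, [31.1, 41.7]), (305, -17, [-19.6, 38.7]), (307, 17, [-22.6, 38.5]), (315, -47, [-34.6, 37.8])]
140 [(259, 6, [47.2, 72.3]), (263, -36, [41.2, 71.9]), (270, 43, [30.8, 71.3]), (303, -16, [-18.6, 68.4]), (305, 17, [-21.6, 68.2]), (313, -47, [-33.6, 67.5])]
col 204 [(152, -13), (162, 6), (179, -32), (181, 17)]
col 206 [(152, -50), (173, 5), (181, 25)]
col 256 [(143, 51), (153, -12), (167, 6), (172, -5), (180, -33), (182, 19)]
col 258 [(143, 45), (180, -61), (187, -7)]
padedge [-2.5 95.3 48.8] 1.2
tabtop [-96.4 146.3 111.7] 1.4
tab low [-59.6 142.8 140.4] 0.1
knobtop [ -1.1 190.7  81.6] 0.1
collarUL [-67.2 103.9  91.6] 0.5
collarLR [-89.5 177.5  92.6] 0.6
```

Run:
```python
from h import *
import pickle
setrail(r2w([-3.6,-5,-8]),.075)
s=pickle.load(open('s3.pkl','rb'));w=pickle.load(open('s2.pkl','rb'))
wb=lambda u,v:(u/1.5,v/1.5)
for u,v in [(194,15),(266,15),(200,205),(260,205),(205.5,205),(254.5,205),(205,152)]: print(onrz(s,u,v,18).round(1))
print('end',onrz(s,*wb(316,465),18).round(1),onrz(s,*wb(378,465),18).round(1))
for n,a,b in [('padedge',(342,115),(441,235)),('tabtop',(534,220),(565,300)),('knobtop',(338,291),(438,342))]:
    p,e=two(s,wb(*a),w,wb(*b));print(n,w2r(p).round(1),round(e,1))
print('knobs',onrz(s,*wb(290,277),56).round(1),onrz(s,*wb(394,278),56).round(1))
print('pad',onrz(s,*wb(322,118),56).round(1),onrz(s,*wb(362,118),56).round(1))
print('bar',onrz(s,*wb(456,340),76).round(1),onrz(s,*wb(477,340),76).round(1),onrz(s,*wb(472,30),76).round(1),onrz(s,*wb(505,30),76).round(1))
print('jaw tab y',onrz(s,*wb(530,210),115).round(1),onrz(s,*wb(530,230),115).round(1), 'collar',onrz(s,*wb(490,126),86).round(1),onrz(s,*wb(480,273),86).round(1))
planr([-80,100,150],off=173)
```

```text
[34.2 42.4 18. ]
[-33.3  40.8  18. ]
[ 33.7 229.4  18. ]
[-32.6 228.3  18. ]
[ 27.6 229.3  18. ]
[-26.5 228.4  18. ]
[ 26.8 170.7  18. ]
end [ 24.3 364.7  18. ] [-26.4 364.1  18. ]
padedge [ -0.2 100.3  56.8] 1.2
tabtop [-94.6 149.9 119.9] 1.4
knobtop [-1.000e-01  1.957e+02  8.960e+01] 0.1
knobs [ 33.  196.6  56. ] [-33.  196.1  56. ]
pad [ 11.4 101.5  56. ] [-11.7 101.   56. ]
bar [-71.2 229.7  76. ] [-84.2 229.5  76. ] [-68.2  59.4  76. ] [-85.1  59.   76. ]
jaw tab y [-94.4 146.3 115. ] [-95.4 155.9 115. ] collar [-79.  106.3  86. ] [-80.1 184.7  86. ]
3 rows
0.31 0.204 0.123 0.004 -0.0005 0.0062
0.311 0.202 0.122 0.004 -0.0005 0.0062
0.313 0.201 0.121 0.004 -0.0005 0.0062
```

```bash
python3 -m jog '0.36 0.2 0.12 0.004 0 0.006 1;0.36 0.2 0.12 0.004 0 0.006 1;0.36 0.2 0.12 0.004 0 0.006 1;0 0 0 0 0 0 1;0 0 0 0 0 0 1'
python3 - <<'E'
from h import *
planr([-80,115,98],off=173)
s=sense();r=R.from_euler('xyz',s['tcp_rot'],degrees=True);print(w2r(s['tool_pos']+r.apply([0,0,173])).round(1))
E
```

```text
time: 4.22
tool_pos: [667.2, 192.8, 375.0]
tcp_rot: [-179.9, 12.0, 85.8]
ft_force: [-0.0, 0.7, 0.4]
finger_gap: 0.1
grip_force: 0.0
2 rows
-0.15 0.005 0.256 -0.0009 -0.0003 0.0008
-0.15 0.005 0.256 -0.0009 -0.0003 0.0008
[-78.7  84.9 149.3]
```

```bash
python3 -m jog '-0.15 0 0.25 0 0 0 1;-0.15 0 0.26 0 0 0 1;0 0 0 0 0 0 1;0 0 0 0 0 0 1' && python3 -m jog '-0.15 0 0 0 0 0 1;-0.1 0 0 0 0 0 1;-0.15 0 0 0 0 0 1;-0.15 0 0 0 0 0 1;-0.15 0 0 0 0 0 1'  && python3 -m jog '-0.15 0 0 0 0 0 1;-0.15 0 0 0 0 0 1;-0.15 0 0 0 0 0 1;-0.15 0 0 0 0 0 1;-0.15 0 0 0 0 0 1'
python3 - <<'E'
from h import *
s=sense();r=R.from_euler('xyz',s['tcp_rot'],degrees=True);print(w2r(s['tool_pos']+r.apply([0,0,173])).round(1))
E
```

```text
time: 4.72
tool_pos: [664.4, 153.0, 332.9]
tcp_rot: [-180.0, 11.9, 85.7]
ft_force: [-0.1, -0.5, -0.6]
finger_gap: -0.0
grip_force: 0.0
time: 5.35
tool_pos: [659.1, 84.0, 345.7]
tcp_rot: [-179.9, 12.0, 85.8]
ft_force: [0.8, 4.1, 1.4]
finger_gap: -0.0
grip_force: 2.0
time: 5.98
tool_pos: [653.6, 10.6, 360.8]
tcp_rot: [-179.8, 12.0, 85.8]
ft_force: [0.7, 4.3, 1.7]
finger_gap: 0.4
grip_force: 2.0
[-78.6 260.6  97.2]
```

Pushing well (about 4 N). 43 mm more.

```bash
python3 -m jog '-0.15 0 0 0 0 0 1;-0.15 0 0 0 0 0 1;-0.1 0 0 0 0 0 1;-0.05 0 0 0 0 0 1;0 0 0 0 0 0 1' && python3 -m jog '0.1 0 0 0 0 0 1;0.2 0 -0.5 0 0 0 0;0.5 -0.4 -0.5 0 0 0 -1;0.5 -0.4 -0.5 0 0 0 -1;0 0 0 0 0 0 -1'
python3 - <<'E'
from h import *
import pickle
st()
s=snap('wrist','w4'); pickle.dump(s,open('s4.pkl','wb'))
plan([480,20,420],[180,0,90])
E
```

```text
time: 6.6
tool_pos: [650.4, -32.9, 369.8]
tcp_rot: [-179.8, 12.0, 85.8]
ft_force: [-0.6, 0.3, 0.4]
finger_gap: -0.3
grip_force: 0.0
time: 7.22
tool_pos: [598.0, 107.0, 475.9]
tcp_rot: [179.9, 11.9, 86.0]
ft_force: [-0.1, -0.3, -0.4]
finger_gap: 72.3
grip_force: 0.0
7.22 [598.  107.  475.9] [179.86  11.89  86.01] [-0.1 -0.3 -0.4] 72.3 0.0
3 rows
-0.267 -0.374 0.24 -0.0023 0.0665 -0.0224
-0.275 -0.381 0.22 -0.0023 0.0665 -0.0224
-0.28 -0.388 0.2 -0.0023 0.0665 -0.0224
```

View pics/w4.png

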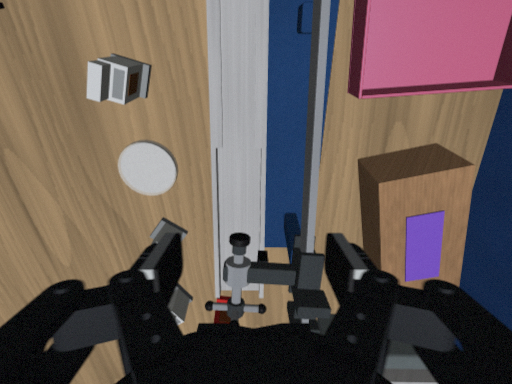

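Run:
```python
from h import *
import pickle
w1,sd=pickle.load(open('s1.pkl','rb'));s2=pickle.load(open('s2.pkl','rb'));s4=pickle.load(open('s4.pkl','rb'));s3=pickle.load(open('s3.pkl','rb'))
print('pad',onrz(s4,240,235,62).round(1))
def crop(s,u,v,h=25):
    im=cv2.resize(np.ascontiguousarray(s['img'][v-h:v+h,u-h:u+h,::-1]),(380,290) if 0 else (300,300),interpolation=cv2.INTER_CUBIC)
    for k in range(0,50,10):
        c=int((k+.5)*6);cv2.line(im,(c,0),(c,6),(0,0,255),1);cv2.line(im,(0,c),(6,c),(0,0,255),1)
        cv2.putText(im,str(u-h+k),(c-8,18),0,.35,(0,0,255));cv2.putText(im,str(v-h+k),(8,c+4),0,.35,(0,0,255))
    return im
cv2.imwrite('pics/m1.png',np.vstack([np.hstack([crop(s2,186,60),crop(s2,198,147)]),np.hstack([crop(w1,255,215),crop(w1,247,295)])]))
```

```text
pad [ -3.  264.2  62. ]
```

View pics/m1.png

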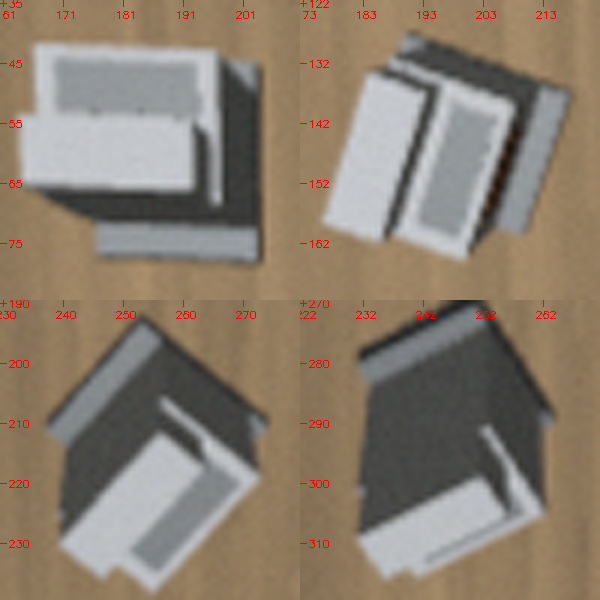

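Run:
```python
from h import *
import pickle
w1,sd=pickle.load(open('s1.pkl','rb'));s2=pickle.load(open('s2.pkl','rb'))
# corners: back-left.. order: front edge a,b then back edge c,d (a-d and b-c are the short sides)
D={1:(s2,161,35,[(20,115),(192,118),(194,188),(26,186)]),
   2:(s2,173,122,[(125,92),(85,240),(22,222),(72,70)]),
   3:(w1,230,190,[(205,167),(105,280),(60,240),(160,132)]),
   4:(w1,222,270,[(205,215),(85,280),(58,240),(180,178)])}
for k,(s,u,v,c) in D.items():
    q=np.array([onz(s,u+x/6-.5,v+y/6-.5,86)[:2] for x,y in c]);L=q[0]-q[1];L=L/np.linalg.norm(L)+(q[3]-q[2])/np.linalg.norm(q[3]-q[2]);L/=np.linalg.norm(L)
    f=(q[0]+q[1]-q[2]-q[3])/2;n=np.array([-L[1],L[0]]);n*=np.sign(n@f)
    phi=np.degrees(np.arctan2(n[1],n[0]));m=q.mean(0)+9.5*n
    print(k,'centre',m.round(1),'front deg',phi.round(1),'len',np.linalg.norm(q[0]-q[1]).round(1),'wid',np.linalg.norm(f).round(1),'j1',np.degrees(np.arctan2(m[1],m[0])).round(1))
```

```text
1 centre [422.6 267.9] front deg 89.1 len 39.6 wid 15.1 j1 32.4
2 centre [432.9 133.5] front deg -20.0 len 38.9 wid 15.1 j1 17.1
3 centre [ 433.1 -127.7] front deg -40.2 len 40.1 wid 15.3 j1 -16.4
4 centre [ 417.2 -278.8] front deg -58.6 len 39.6 wid 14.3 j1 -33.8
```

```bash
cat >> h.py <<'E'
TOP={1:(179,211),2:(222,208),3:(308,206),4:(357,211)}
def chk():
    import pickle
    a=pickle.load(open('s0.pkl','rb'))['top']['img'];b=snapshot('top')['img']
    for k,(u,v) in TOP.items():
        d=cv2.absdiff(a[v-11:v+12,u-11:u+12],b[v-11:v+12,u-11:u+12]);print('pack',k,'changed px',int((d.max(2)>40).sum()))
PK={1:(422.6,267.9,89.1),2:(432.9,133.5,-20),3:(433.1,-127.7,-40.2),4:(417.2,-278.8,-58.6)}
def over(k,z,yaw=None,**kw):
    x,y,f=PK[k];e=[180,0,(f-90) if yaw is None else yaw];plan(grasp([x,y,z],e),e,**kw)
E
python3 - <<'E'
from h import *
chk(); over(2,170)
E
```

```text
pack 1 changed px 40
pack 2 changed px 327
pack 3 changed px 0
pack 4 changed px 0
19 rows
0.025 -0.088 0.074 -0.0151 0.0019 -0.1432
0.038 -0.085 0.073 -0.0151 0.0019 -0.1432
0.05 -0.079 0.072 -0.0151 0.0019 -0.1432
0.061 -0.072 0.07 -0.0151 0.0019 -0.1432
0.071 -0.063 0.07 -0.0151 0.0019 -0.1432
0.08 -0.053 0.069 -0.0151 0.0019 -0.1432
0.087 -0.041 0.068 -0.0151 0.0019 -0.1432
0.092 -0.029 0.068 -0.0151 0.0019 -0.1432
0.095 -0.016 0.068 -0.0151 0.0019 -0.1432
0.096 -0.003 0.068 -0.0151 0.0019 -0.1432
0.096 0.011 0.068 -0.0151 0.0019 -0.1432
0.093 0.024 0.068 -0.0151 0.0019 -0.1432
0.088 0.036 0.069 -0.0151 0.0019 -0.1432
0.082 0.048 0.07 -0.0151 0.0019 -0.1432
0.074 0.059 0.071 -0.0151 0.0019 -0.1432
0.064 0.068 0.072 -0.0151 0.0019 -0.1432
0.053 0.075 0.073 -0.0151 0.0019 -0.1432
0.041 0.081 0.075 -0.0151 0.0019 -0.1432
0.028 0.085 0.076 -0.0151 0.0019 -0.1432
```

```bash
cat >> h.py <<'E'
def plan(pos,rpy,n=None,vmax=55,wmax=9):
    "shift first (same row n1 times), then turn (same row n2 times)"
    s=sense();p=np.array(s['tool_pos']);r=R.from_euler('xyz',s['tcp_rot'],degrees=True)
    w=(r.inv()*R.from_euler('xyz',rpy,degrees=True)).as_rotvec(degrees=True);d=r.inv().apply(np.array(pos)-p)/100
    n1=max(1,int(np.ceil(np.linalg.norm(d)*100/vmax)));n2=int(np.ceil(np.linalg.norm(w)/wmax))
    print(n1,'x',*(d/n1).round(3),'| total',*d.round(3),'; then turn',n2,'x',*(w/60/max(n2,1)).round(4))
E
python3 - <<'E'
from h import *
over(2,170)
E
```

```text
5 x 0.096 -0.335 0.281 | total 0.478 -1.674 1.407 ; then turn 19 x -0.0151 0.0019 -0.1432
```

```bash
python3 -m jog '0.1 -0.33 0.28 0 0 0 -1;0.1 -0.33 0.28 0 0 0 -1;0.1 -0.34 0.28 0 0 0 -1;0.1 -0.34 0.28 0 0 0 -1;0.1 -0.33 0.28 0 0 0 -1' >/dev/null
for i in 1 2 3; do python3 -m jog '0 0 0 -0.015 0.002 -0.143 -1;0 0 0 -0.015 0.002 -0.143 -1;0 0 0 -0.015 0.002 -0.143 -1;0 0 0 -0.015 0.002 -0.143 -1;0 0 0 -0.015 0.002 -0.143 -1' >/dev/null; done; python3 -m jog '0 0 0 -0.015 0.002 -0.143 -1;0 0 0 -0.015 0.002 -0.143 -1;0 0 0 -0.015 0.002 -0.143 -1;0 0 0 -0.015 0.002 -0.143 -1;0 0 0 0 0 0 -1' >/dev/null
python3 - <<'E'
from h import *
import pickle
st();print(sense()['joint_pos'].round(1)); over(2,46)
s=snap('wrist');pickle.dump(s,open('s5.pkl','wb'))
E
```

```text
10.45 [433.6 134.2 323.9] [ 1.7984e+02 -1.4000e-01 -1.1054e+02] [ 0.1 -0.2 -0.4] 85.4 0.0
[  10.7  -12.6  113.3   -0.    79.5 -148.7]
3 x 0.002 0.0 0.41 | total 0.006 0.001 1.229 ; then turn 1 x 0.0026 -0.0023 -0.0089
```

```bash
python3 -m jog '0 0 0.35 0.002 -0.002 -0.009 -1;0 0 0.35 0 0 0 -1;0 0 0.35 0 0 0 -1;0 0 0.18 0 0 0 -1;0 0 0 0 0 0 -1' && python3 -m jog '0 0 0 0 0 0 1;0 0 0 0 0 0 1;0 0 0 0 0 0 1;0 0 0 0 0 0 1;0 0 0 0 0 0 1' 40
python3 - <<'E'
from h import *
e=railrpy();p=grasp(r2w([0,213,120]),e);plan(p,e)
E
```

```text
time: 11.12
tool_pos: [432.6, 134.6, 200.2]
tcp_rot: [179.9, -0.1, -110.0]
ft_force: [-1.5, 0.9, 0.5]
finger_gap: 85.4
grip_force: 0.0
time: 11.75
tool_pos: [434.3, 135.2, 203.3]
tcp_rot: [-179.8, 0.1, -109.9]
ft_force: [-0.5, -0.3, 6.2]
finger_gap: 33.7
grip_force: 35.8
5 x 0.035 -0.32 -0.304 | total 0.176 -1.6 -1.518 ; then turn 19 x 0.0153 -0.0019 0.1435
```

```bash
python3 -m jog '0 0 -0.2 0 0 0 1;0 0 -0.4 0 0 0 1;0 0 -0.5 0 0 0 1;0.03 -0.3 -0.3 0 0 0 1;0.03 -0.3 -0.3 0 0 0 1' && for i in 1 2 3; do python3 -m jog '0 0 0 0.015 -0.002 0.1435 1;0 0 0 0.015 -0.002 0.1435 1;0 0 0 0.015 -0.002 0.1435 1;0 0 0 0.015 -0.002 0.1435 1;0 0 0 0.015 -0.002 0.1435 1' >/dev/null; done; python3 -m jog '0 0 0 0.015 -0.002 0.1435 1;0 0 0 0.015 -0.002 0.1435 1;0 0 0 0.015 -0.002 0.1435 1;0 0 0 0.015 -0.002 0.1435 1;0 0 0 0 0 0 1'
python3 - <<'E'
from h import *
import pickle
planr([0,213,40],off=203)
s=snap('wrist');pickle.dump(s,open('s5.pkl','wb'))
E
```

```text
time: 12.38
tool_pos: [487.5, 114.3, 373.6]
tcp_rot: [-179.7, -0.2, -110.3]
ft_force: [0.0, -0.2, -0.6]
finger_gap: 33.3
grip_force: 36.2
time: 14.88
tool_pos: [487.0, 114.7, 371.9]
tcp_rot: [179.9, 12.2, 85.4]
ft_force: [-0.1, -0.3, -1.9]
finger_gap: 34.1
grip_force: 36.3
3 x -0.128 0.317 0.191 | total -0.385 0.951 0.572 ; then turn 1 x -0.0003 0.0026 -0.0056
```

```bash
python3 -m jog '-0.13 0.32 0.05 0 0.003 -0.006 1;-0.13 0.32 0.05 0 0 0 1;-0.13 0.31 0.17 0 0 0 1;0 0 0.3 0 0 0 1;0 0 0 0 0 0 1'
python3 - <<'E'
from h import *
import pickle
planr([0,213,2],off=203)
s=snap('wrist');pickle.dump(s,open('s5.pkl','wb'))
cv2.imwrite('pics/w5.png',cv2.resize(s['img'][:,:,::-1],None,fx=1.5,fy=1.5,interpolation=cv2.INTER_CUBIC))
E
```

```text
time: 15.55
tool_pos: [576.9, 56.9, 321.6]
tcp_rot: [-179.7, 12.0, 85.9]
ft_force: [0.4, -0.7, -1.9]
finger_gap: 33.4
grip_force: 36.5
1 x 0.001 0.011 0.353 | total 0.001 0.011 0.353 ; then turn 1 x -0.0053 0.0002 0.0024
```

View pics/w5.png

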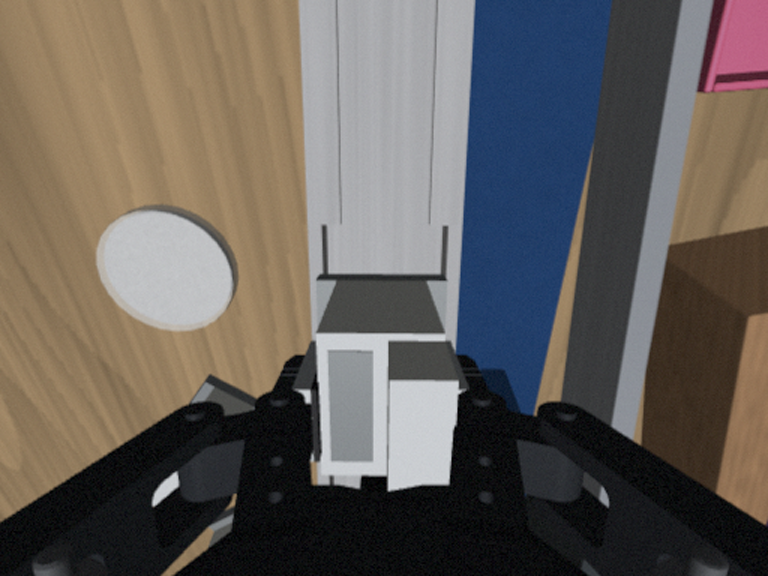

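```bash
python3 -m jog '0 0.013 0.1 -0.004 0 0.002 1;0 0 0.12 0 0 0 1;0 0 0.08 0 0 0 1;0 0 0.04 0 0 0 1;0 0 0 0 0 0 1'
python3 - <<'E'
from h import *
planr([0,213,0],off=203)
E
```

```text
time: 16.23
tool_pos: [583.1, 52.4, 304.2]
tcp_rot: [178.5, 11.8, 85.5]
ft_force: [-11.1, 13.9, 56.4]
finger_gap: 33.5
grip_force: 49.0
1 x 0.003 -0.062 0.193 | total 0.003 -0.062 0.193 ; then turn 1 x 0.0237 -0.0038 -0.004
```

```bash
python3 -m jog '0 0 -0.15 0 0 0 1;0 0 -0.1 0 0 0 1;0 0 0 0 0 0 1'
python3 - <<'E'
from h import *
import pickle
st();planr([0,213,2],off=203)
s=snap('wrist');pickle.dump(s,open('s6.pkl','wb'))
from scipy.signal import find_peaks
def prof(s,r,a=190,b=330):
    p=s['img'][r-1:r+2].astype(float).mean((0,2));g=np.gradient(p); k=find_peaks(abs(g),height=6)[0]; k=k[(k>a)&(k<b)]
    print(r,[(int(i),int(g[i])) for i in k])
for r in(120,160,180,187,193,200,215): prof(s,r)
E
```

```text
time: 16.6
tool_pos: [579.1, 55.6, 315.9]
tcp_rot: [179.7, 12.0, 85.6]
ft_force: [0.7, -0.5, -1.6]
finger_gap: 33.6
grip_force: 39.2
16.6 [579.1  55.6 315.9] [179.69  12.01  85.57] [ 0.7 -0.5 -1.6] 33.6 39.2
1 x -0.0 -0.016 0.296 | total -0.0 -0.016 0.296 ; then turn 1 x 0.0046 -0.0004 -0.0021
120 [(193, 20), (216, -24), (218, 25), (278, -16), (281, 18), (303, -49)]
160 [(196, 22), (205, -56), (209, 55), (288, -48), (291, 42), (301, -51)]
180 [(197, 19), (206, -52), (210, 55), (287, -51), (291, 43), (300, -53)]
187 [(197, 23), (206, -49), (210, 31), (224, -25), (285, 21), (298, 26), (300, -47)]
193 [(197, 23), (207, -50), (211, 38), (222, -36), (286, 33), (300, -46)]
200 [(198, 20), (207, -52), (211, 42), (219, -36), (289, 36), (299, -47)]
215 [(191, 6), (199, 18), (208, -48), (211, 31), (213, -27), (294, 34), (299, -47)]
```

Run:
```python
from h import *
import pickle
s=pickle.load(open('s6.pkl','rb'));t=snap('side')
a=cv2.resize(s['img'][90:330,130:380,::-1],(500,480),interpolation=cv2.INTER_CUBIC);b=cv2.resize(t['img'][120:280,200:300,::-1],(300,480),interpolation=cv2.INTER_CUBIC)
cv2.imwrite('pics/w6.png',np.hstack([a,b]))
```

```text
(no output)
```

View pics/w6.png

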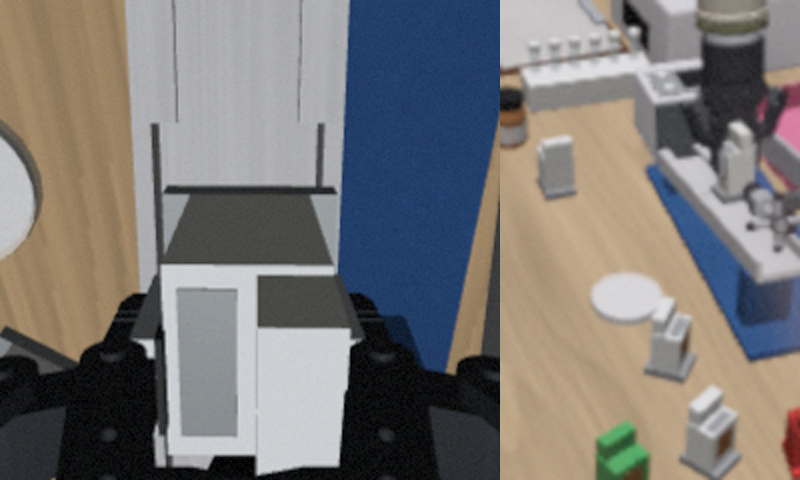

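```bash
cat >> h.py <<'E'
def align(s):
    "lateral mm (tool y) from the held pack's foot to the rail's centre"
    g=s['img'].astype(float).mean(2);c=[]
    for r in range(155,178,3):
        d=np.gradient(g[r-1:r+2].mean(0));l=190+np.argmin(d[190:240]);k=270+np.argmax(d[270:310]);c.append((l,k))
    l,k=np.median(c,0);best=[]
    for r in range(178,200):
        m=g[r,l.astype(int)-15:k.astype(int)+15]<75;j=np.flatnonzero(m)
        if len(j)>60: best.append((r,j[0]+int(l)-15,j[-1]+int(l)-15))
    print('rail',l,k,'foot',best[:3])
    if best:
        f=np.mean(np.array(best[:2])[:,1:],0);zr=54*s['fx']/(k-l);zf=50*s['fx']/(f[1]-f[0]+1)
        xr=((l+k)/2-s['cx'])*zr/s['fx'];xf=(f.mean()-s['cx'])*zf/s['fx'];print('dist',zr.round(),zf.round(),'rail x',xr.round(2),'foot x',xf.round(2),'move',(xr-xf).round(2))
E
python3 -m jog '0 0 0 0 0 0 1;0 0 0 0 0 0 1'
python3 - <<'E'
from h import *
import pickle
for f in('s5','s6'): align(pickle.load(open(f+'.pkl','rb')))
for i in range(4): st();align(snap('wrist'))
print(sense()['joint_pos'])
E
```

```text
time: 16.95
tool_pos: [578.9, 55.4, 315.1]
tcp_rot: [179.8, 12.0, 85.6]
ft_force: [-0.5, -0.3, -1.2]
finger_gap: 33.4
grip_force: 39.1
rail 214.0 298.0 foot [(184, np.int64(212), np.int64(312)), (185, np.int64(212), np.int64(312)), (186, np.int64(224), np.int64(312))]
dist 190.0 146.0 rail x 1.77 foot x 4.34 move -2.56
rail 205.5 291.0 foot [(184, np.int64(207), np.int64(305)), (185, np.int64(207), np.int64(305)), (186, np.int64(207), np.int64(305))]
dist 186.0 149.0 rail x -3.15 foot x 1.39 move -4.55
16.95 [578.9  55.4 315.1] [179.78  12.02  85.56] [-0.5 -0.3 -1.2] 33.4 39.1
rail 206.0 292.0 foot [(184, np.int64(208), np.int64(306)), (185, np.int64(208), np.int64(306)), (186, np.int64(208), np.int64(306))]
dist 185.0 149.0 rail x -2.66 foot x 1.9 move -4.56
17.0 [579.   55.4 315.3] [179.76  12.01  85.56] [ 0.7  0.6 -2. ] 33.6 39.2
rail 206.0 292.0 foot [(184, np.int64(208), np.int64(306)), (185, np.int64(208), np.int64(306)), (186, np.int64(208), np.int64(306))]
dist 185.0 149.0 rail x -2.66 foot x 1.9 move -4.56
17.05 [579.1  55.4 315.5] [179.74  12.01  85.56] [-0.2  0.  -0.9] 33.4 39.2
rail 206.0 292.0 foot [(184, np.int64(208), np.int64(306)), (185, np.int64(208), np.int64(306)), (186, np.int64(208), np.int64(306))]
dist 185.0 149.0 rail x -2.66 foot x 1.9 move -4.56
17.1 [579.1  55.4 315.7] [179.73  12.01  85.55] [-0.3 -0.1 -1. ] 33.7 39.2
rail 206.0 291.5 foot [(184, np.int64(208), np.int64(305)), (185, np.int64(208), np.int64(305)), (186, np.int64(208), np.int64(305))]
dist 186.0 150.0 rail x -2.84 foot x 1.66 move -4.5
[  4.31821282   9.29944533  93.13578009 -12.11936602  79.36871261
  11.16630463]
```

```bash
sed -i "s/m=g\[r,l.astype(int)-15:k.astype(int)+15\]<75;/q=s['img'][r,int(l)-15:int(k)+15].astype(int);m=(q.mean(1)<75)\&(q[:,2]-q[:,0]<25);/" h.py
python3 -m jog '0 -0.022 0 0.005 0 0 1;0 0 0 0 0 0 1;0 0 0 0 0 0 1'
python3 - <<'E'
from h import *
import pickle
align(pickle.load(open('s5.pkl','rb')));align(pickle.load(open('s6.pkl','rb')));s=snap('wrist');print(s['cx']);align(s);planr([0.4,213,2],off=203)
E
```

```text
time: 17.52
tool_pos: [576.9, 55.7, 316.0]
tcp_rot: [180.0, 12.0, 85.6]
ft_force: [-1.1, -0.5, -1.9]
finger_gap: 33.4
grip_force: 39.1
rail 214.0 298.0 foot [(184, np.int64(212), np.int64(296)), (185, np.int64(212), np.int64(296)), (186, np.int64(224), np.int64(296))]
dist 190.0 173.0 rail x 1.77 foot x 0.45 move 1.33
rail 205.5 291.0 foot [(184, np.int64(207), np.int64(296)), (185, np.int64(207), np.int64(296)), (186, np.int64(207), np.int64(297))]
dist 186.0 164.0 rail x -3.15 foot x -0.97 move -2.19
253.24233429729577
rail 211.0 296.5 foot [(184, np.int64(212), np.int64(296)), (185, np.int64(212), np.int64(296)), (186, np.int64(212), np.int64(297))]
dist 186.0 173.0 rail x 0.32 foot x 0.45 move -0.13
1 x 0.001 0.003 0.296 | total 0.001 0.003 0.296 ; then turn 1 x -0.0004 -0.0005 -0.0024
```

```bash
python3 -m jog '0 0 0.1 0 0 0 1;0 0 0.06 0 0 0 1;0 0 0.03 0 0 0 1;0 0 0 0 0 0 1' && python3 -m jog '0 0 0.03 0 0 0 1;0 0 0.02 0 0 0 1;0 0 0.01 0 0 0 1;0 0 0 0 0 0 1'
python3 - <<'E'
from h import *
planr([0.4,213,0],off=203)
E
```

```text
time: 18.08
tool_pos: [576.5, 51.6, 296.9]
tcp_rot: [-179.9, 12.0, 85.6]
ft_force: [-0.7, -0.0, -1.9]
finger_gap: 33.5
grip_force: 39.1
time: 18.58
tool_pos: [576.5, 50.5, 291.4]
tcp_rot: [-180.0, 12.0, 85.6]
ft_force: [0.1, 0.3, -1.6]
finger_gap: 33.8
grip_force: 39.1
1 x 0.001 0.003 0.065 | total 0.001 0.003 0.065 ; then turn 1 x -0.0006 -0.0005 -0.0024
```

```bash
python3 -m jog '0 0 0.03 0 0 0 1;0 0 0.01 0 0 0 1;0 0 0 0 0 0 1' && python3 -m jog '0 0 0.015 0 0 0 1;0 0 0 0 0 0 1;0 0 0 0 0 0 1'
python3 - <<'E'
from h import *
planr([0.4,213,0],off=203)
E
```

```text
time: 18.95
tool_pos: [576.6, 49.7, 288.0]
tcp_rot: [180.0, 12.0, 85.5]
ft_force: [-0.4, 0.7, 1.4]
finger_gap: 33.6
grip_force: 39.0
time: 19.32
tool_pos: [577.0, 49.6, 288.0]
tcp_rot: [179.9, 12.0, 85.5]
ft_force: [-1.8, 2.6, 10.0]
finger_gap: 33.3
grip_force: 39.1
1 x 0.002 -0.003 0.029 | total 0.002 -0.003 0.029 ; then turn 1 x 0.0018 -0.0008 -0.0028
```

```bash
python3 -m jog '0 0 -0.01 0 0 0 1;0 0 0 0 0 0 -0.3;0 0 0 0 0 0 -0.3;0 0 0 0 0 0 -0.3;0 0 -0.2 0 0 0 -0.3' && python3 -m jog '0 0 -0.5 0 0 0 -1;0 0 -0.5 0 0 0 -1;0 0 0 0 0 0 -1;0 0 0 0 0 0 -1'
python3 - <<'E'
from h import *
import pickle
s=snap('wrist','w7');pickle.dump(s,open('s7.pkl','wb'));chk()
E
```

```text
time: 19.95
tool_pos: [575.9, 53.6, 305.2]
tcp_rot: [-179.7, 12.0, 85.6]
ft_force: [0.4, -0.3, -0.0]
finger_gap: 55.8
grip_force: 0.0
time: 20.45
tool_pos: [578.4, 74.7, 405.5]
tcp_rot: [179.9, 12.0, 85.6]
ft_force: [-0.9, 0.0, -0.9]
finger_gap: 85.7
grip_force: 0.0
pack 1 changed px 0
pack 2 changed px 295
pack 3 changed px 0
pack 4 changed px 0
```

View pics/w7.png

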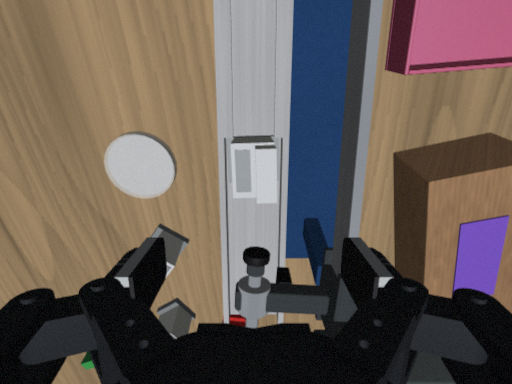

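```bash
python3 -m jog '0 0 0 0 0 0 -1;0 0 0 0 0 0 -1;0 0 0 0 0 0 -1'>/dev/null
python3 - <<'E'
from h import *
import pickle
a=pickle.load(open('s7.pkl','rb'))['img'];s=snap('wrist');b=s['img']
d=cv2.absdiff(a,b).max(2)[0:245,215:295];ys,xs=np.nonzero(d>45);print(len(ys),ys.min() if len(ys) else 0,ys.max() if len(ys) else 0)
# pack silhouette: column profile along the rail in column ~253
for im in(a,b): 
  g=im[:,236:250].astype(int).mean((1,2));print([(i,int(g[i])) for i in range(10,250,6)])
planr([0.4,280,200],off=173)
E
```

```text
788 0 244
[(10, 169), (16, 169), (22, 168), (28, 169), (34, 168), (40, 167), (46, 168), (52, 167), (58, 168), (64, 168), (70, 168), (76, 167), (82, 168), (88, 168), (94, 168), (100, 168), (106, 168), (112, 169), (118, 170), (124, 170), (130, 171), (136, 96), (142, 80), (148, 201), (154, 158), (160, 158), (166, 157), (172, 157), (178, 157), (184, 157), (190, 157), (196, 201), (202, 169), (208, 169), (214, 168), (220, 168), (226, 169), (232, 169), (238, 170), (244, 170)]
[(10, 168), (16, 168), (22, 167), (28, 167), (34, 168), (40, 167), (46, 168), (52, 167), (58, 167), (64, 167), (70, 167), (76, 167), (82, 168), (88, 168), (94, 168), (100, 168), (106, 168), (112, 169), (118, 169), (124, 170), (130, 170), (136, 61), (142, 157), (148, 189), (154, 157), (160, 157), (166, 158), (172, 159), (178, 160), (184, 160), (190, 160), (196, 202), (202, 169), (208, 169), (214, 169), (220, 168), (226, 168), (232, 168), (238, 169), (244, 169)]
2 x -0.334 0.002 -0.241 | total -0.668 0.004 -0.483 ; then turn 1 x -0.001 -0.0004 -0.0024
```

Run:
```python
from h import *
import pickle
s=snap('wrist')
for v in (136,138):print(onrz(s,253,v,10).round(1))
for u in (225,231,277,283):print(u,onrz(s,u,133,18).round(1))
g=s['img'].astype(float).mean(2)
for r in(137,139,141,145,149,160): 
  d=np.gradient(g[r]);k=[i for i in range(218,292) if abs(d[i])>12 and abs(d[i])>=max(abs(d[i-1:i+2]))];print(r,[(i,int(d[i])) for i in k])
planr([0.4,194,3],off=200)
```

```text
[  1.2 170.1  10. ]
[  1.2 172.   10. ]
225 [ 27.  166.6  18. ]
231 [ 21.5 166.6  18. ]
277 [-20.9 166.7  18. ]
283 [-26.5 166.7  18. ]
137 [(218, 16), (234, -32), (272, 31), (281, -12), (290, -48)]
139 [(218, 16), (224, -50), (226, 43), (233, -37), (273, 34), (281, -50), (283, 51), (290, -46)]
141 [(218, 20), (224, -55), (226, 49), (232, -33), (247, 12), (270, 13), (281, -46), (283, 47), (290, -46)]
145 [(218, 20), (224, -44), (226, 40), (231, 17), (255, -52), (276, 38), (281, -46), (283, 47), (290, -44)]
149 [(218, 21), (224, -43), (226, 40), (231, 18), (235, -14), (251, 19), (277, -22), (281, -44), (283, 47), (290, -48)]
160 [(219, 17), (224, -33), (227, 33), (231, 19), (235, -22), (251, 20), (255, -13), (257, 13), (277, -25), (281, -29), (283, 37), (289, -50)]
3 x 0.064 0.001 0.406 | total 0.191 0.003 1.219 ; then turn 1 x -0.0008 -0.0004 -0.0024
```

```bash
python3 -m jog '0.06 0 0.4 0 0 -0.002 -1;0.07 0 0.4 0 0 0 -1;0.06 0 0.35 0 0 0 -0.8;0 0 0.07 0 0 0 -0.6;0 0 0 0 0 0 -0.4' && python3 -m jog '0 0 0 0 0 0 1;0 0 0 0 0 0 1;0 0 0 0 0 0 1' 30
python3 - <<'E'
from h import *
planr([0.4,194,0],off=200)
E
```

```text
time: 21.65
tool_pos: [578.0, 67.6, 281.8]
tcp_rot: [-180.0, 12.0, 85.7]
ft_force: [-0.1, 0.1, 0.7]
finger_gap: 59.7
grip_force: 0.0
time: 22.02
tool_pos: [578.7, 67.8, 283.5]
tcp_rot: [179.8, 12.0, 85.6]
ft_force: [-0.6, 0.4, 6.3]
finger_gap: 33.6
grip_force: 22.7
1 x 0.003 -0.005 0.054 | total 0.003 -0.005 0.054 ; then turn 1 x 0.0028 -0.0009 -0.0009
```

```bash
python3 -m jog '0 0 -0.015 0 0 0 1;0.05 0 0 0 0 0 1;0.06 0 0 0 0 0 1;0 0 0 0 0 0 1'
python3 - <<'E'
from h import *
planr([0.4,194,0],off=200)
E
```

```text
time: 22.52
tool_pos: [579.0, 79.7, 281.0]
tcp_rot: [180.0, 12.0, 85.7]
ft_force: [-0.0, 2.0, 5.2]
finger_gap: 33.6
grip_force: 24.2
1 x -0.118 0.0 0.054 | total -0.118 0.0 0.054 ; then turn 1 x 0.0008 -0.0012 -0.0
```

```bash
python3 -m jog '0.1 0 -0.01 0 0 0 1;0.15 0 0 0 0 0 1;0.15 0 0 0 0 0 1;0.15 0 0 0 0 0 1;0 0 0 0 0 0 1'
python3 -m jog '0.15 0 0 0 0 0 1;0.15 0 0 0 0 0 1;0.15 0 0 0 0 0 1;0.1 0 0 0 0 0 1;0 0 0 0 0 0 1'
python3 - <<'E'
from h import *
planr([0.4,22,0],off=200)
E
```

```text
time: 23.15
tool_pos: [582.6, 134.1, 269.4]
tcp_rot: [-179.9, 12.0, 85.8]
ft_force: [0.2, 0.7, 1.1]
finger_gap: 34.0
grip_force: 24.3
time: 23.78
tool_pos: [586.7, 187.1, 258.1]
tcp_rot: [-179.9, 12.0, 85.7]
ft_force: [-0.5, 0.0, -0.6]
finger_gap: 33.5
grip_force: 24.3
1 x 0.501 0.005 0.055 | total 0.501 0.005 0.055 ; then turn 1 x -0.0007 -0.0005 0.0007
```

```bash
python3 -m jog '0.15 0 0 0 0 0 1;0.15 0 0 0 0 0 1;0.1 0 0 0 0 0 1;0 0 0 0 0 0 1;0 0 0 0 0 0 -0.3'
python3 -m jog '0 0 0 0 0 0 -0.3;0 0 0 0 0 0 -0.3;0 0 -0.4 0 0 0 -0.5;-0.3 0 -0.5 0 0 0 -1;-0.4 -0.3 -0.4 0 0 0 -1'
python3 - <<'E'
from h import *
import pickle
chk();over(1,170)
E
```

```text
time: 24.4
tool_pos: [589.9, 225.2, 250.3]
tcp_rot: [-180.0, 12.0, 85.7]
ft_force: [0.1, 1.2, -0.1]
finger_gap: 50.3
grip_force: 0.0
time: 25.02
tool_pos: [558.1, 186.4, 393.1]
tcp_rot: [179.9, 12.0, 85.7]
ft_force: [0.8, 0.2, 1.1]
finger_gap: 85.5
grip_force: 0.0
pack 1 changed px 267
pack 2 changed px 241
pack 3 changed px 0
pack 4 changed px 0
4 x 0.218 -0.351 0.145 | total 0.871 -1.404 0.58 ; then turn 10 x 0.0156 0.0153 0.1435
```

```bash
cat >> h.py <<'E'
def tower(s,k):
    "tower top of pack k seen from the wrist: bright blob near where it should be"
    x,y,f=PK[k];n=np.array([np.cos(np.radians(f)),np.sin(np.radians(f))])
    e=proj(s,[x-9.5*n[0],y-9.5*n[1],86]);im=s['img'].astype(int);m=((im.min(2)>180)&(im.max(2)-im.min(2)<30)).astype(np.uint8)
    m=cv2.erode(m,np.ones((3,3),np.uint8));c,L,S,C=cv2.connectedComponentsWithStats(m)
    for i in range(1,c):
        if S[i,4]>150 and np.hypot(*(C[i]-e))<80:
            r=cv2.minAreaRect(np.argwhere(L==i)[:,::-1].astype(np.float32));q=np.array([onz(s,*p,86)[:2] for p in cv2.boxPoints(r)])
            a,b=q[1]-q[0],q[2]-q[1];d=a if np.hypot(*a)>np.hypot(*b) else b;h=np.degrees(np.arctan2(d[1],d[0]))
            print('blob',C[i].round(),'expected',e.round(),'size',sorted([round(np.hypot(*a)),round(np.hypot(*b))]),'centre',q.mean(0).round(1),'want',(np.array([x,y])-9.5*n).round(1),'front',round((h-90-f+90)%180-90+f,1))
E
python3 -m jog '0.22 -0.35 0.05 0 0 0 -1;0.22 -0.35 0.05 0 0 0 -1;0.22 -0.35 0.2 0 0 0 -1;0.21 -0.35 0.28 0 0 0 -1;0 0 0 0.0156 0.0153 0.1435 -1'
python3 -m jog '0 0 0 0.0156 0.0153 0.1435 -1;0 0 0 0.0156 0.0153 0.1435 -1;0 0 0 0.0156 0.0153 0.1435 -1;0 0 0 0.0156 0.0153 0.1435 -1;0 0 0 0.0156 0.0153 0.1435 -1' >/dev/null
python3 -m jog '0 0 0 0.0156 0.0153 0.1435 -1;0 0 0 0.0156 0.0153 0.1435 -1;0 0 0 0.0156 0.0153 0.1435 -1;0 0 0 0.0156 0.0153 0.1435 -1;0 0 0 0 0 0 -1'
python3 - <<'E'
from h import *
s=snap('wrist','w8');tower(s,1);over(1,46)
E
```

```text
time: 25.7
tool_pos: [420.2, 270.6, 312.7]
tcp_rot: [179.5, 11.2, 76.9]
ft_force: [0.2, 0.5, -0.2]
finger_gap: 85.8
grip_force: 0.0
time: 26.95
tool_pos: [423.4, 270.0, 316.2]
tcp_rot: [179.9, 0.5, -0.8]
ft_force: [-0.5, -0.5, 0.9]
finger_gap: 85.7
grip_force: 0.0
3 x 0.001 0.007 0.384 | total 0.002 0.02 1.152 ; then turn 1 x 0.0015 0.0084 0.0042
```

Run:
```python
from h import *
im=cv2.imread('pics/w8.png')[:,:,::-1].astype(int);s=snap('wrist');x,y,f=PK[1]
print(proj(s,[x,y-9.5,86]).round(),proj(s,[x,y+9,64]).round(), proj(s,[x,y,0]).round())
m=((im.min(2)>120)&(im.max(2)-im.min(2)<35)).astype(np.uint8);c,L,S,C=cv2.connectedComponentsWithStats(m)
for i in range(1,c):
  if S[i,4]>80: print(S[i],C[i].round(),im[L==i].mean(0).round())
```

```text
[269. 206.] [244. 197.] [255. 177.]
[324   0 188   2 357] [414.   0.] [137. 138. 141.]
[493 144  19  69 924] [504. 179.] [163. 164. 166.]
[ 230  158   53   75 2846] [256. 197.] [159. 161. 164.]
[116 277  13  10  86] [123. 281.] [154. 159. 162.]
[379 277  13  10  82] [383. 281.] [153. 157. 160.]
[268 295  21  13 148] [277. 301.] [123. 127. 133.]
```

```bash
python3 -m jog '0 0.02 0.35 0 0.008 0.004 -1;0 0 0.35 0 0 0 -1;0 0 0.3 0 0 0 -1;0 0 0.15 0 0 0 -1;0 0 0 0 0 0 -1' && python3 -m jog '0 0 0 0 0 0 1;0 0 0 0 0 0 1;0 0 0 0 0 0 1;0 0 0 0 0 0 1' 40
python3 -m jog '0 0 -0.2 0 0 0 1;0 0 -0.5 0 0 0 1;0 0 -0.5 0 0 0 1;0 0 -0.5 0 0 0 1;0 0 0 0 0 0 1'
python3 - <<'E'
from h import *
planr([0.4,200,45],off=202)
E
```

```text
time: 27.68
tool_pos: [422.6, 267.9, 200.2]
tcp_rot: [179.9, 0.2, -1.0]
ft_force: [0.5, 0.5, 0.8]
finger_gap: 85.5
grip_force: 0.0
time: 28.18
tool_pos: [423.6, 268.3, 202.1]
tcp_rot: [180.0, -0.1, -1.1]
ft_force: [-0.0, -0.7, 7.0]
finger_gap: 33.9
grip_force: 32.8
time: 28.8
tool_pos: [424.3, 269.0, 376.1]
tcp_rot: [-179.8, -0.4, -1.0]
ft_force: [0.6, -0.2, -1.6]
finger_gap: 33.8
grip_force: 35.0
5 x 0.315 0.39 0.103 | total 1.573 1.952 0.513 ; then turn 10 x -0.0149 -0.0168 -0.1441
```

```bash
python3 -m jog '0.31 0.39 0 0 0 0 1;0.31 0.39 0 0 0 0 1;0.32 0.39 0 0 0 0 1;0.32 0.39 0 0 0 0 1;0.31 0.39 0 0 0 0 1' >/dev/null
python3 -m jog '0 0 0 -0.015 -0.017 -0.144 1;0 0 0 -0.015 -0.017 -0.144 1;0 0 0 -0.015 -0.017 -0.144 1;0 0 0 -0.015 -0.017 -0.144 1;0 0 0 -0.015 -0.017 -0.144 1' >/dev/null
python3 -m jog '0 0 0 -0.015 -0.017 -0.144 1;0 0 0 -0.015 -0.017 -0.144 1;0 0 0 -0.015 -0.017 -0.144 1;0 0 0 -0.015 -0.017 -0.144 1;0 0 0 -0.015 -0.017 -0.144 1'
python3 -m jog '0 0 0 0 0 0 1;0 0 0 0 0 0 1;0 0 0 0 0 0 1'
python3 - <<'E'
from h import *
planr([0.4,200,40],off=202)
E
```

```text
time: 30.68
tool_pos: [576.0, 70.5, 368.9]
tcp_rot: [-179.3, 12.5, 86.1]
ft_force: [1.3, -0.4, -2.0]
finger_gap: 33.4
grip_force: 35.0
time: 31.05
tool_pos: [576.5, 70.4, 370.8]
tcp_rot: [-179.5, 12.4, 85.7]
ft_force: [0.1, 0.0, -1.7]
finger_gap: 33.9
grip_force: 35.0
1 x 0.105 0.023 0.491 | total 0.105 0.023 0.491 ; then turn 1 x -0.0082 0.0062 -0.0008
```

```bash
python3 -m jog '0.05 0.02 0.1 -0.008 0.006 -0.001 1;0.05 0 0.2 0 0 0 1;0 0 0.15 0 0 0 1;0 0 0 0 0 0 1;0 0 0 0 0 0 1'
python3 - <<'E'
from h import *
align(snap('wrist'));planr([0.4,200,4],off=202)
E
```

```text
time: 31.68
tool_pos: [578.6, 70.5, 325.2]
tcp_rot: [180.0, 12.1, 85.8]
ft_force: [-0.6, 0.5, -1.7]
finger_gap: 33.6
grip_force: 34.9
rail 218.5 287.5 foot [(191, np.int64(213), np.int64(296)), (192, np.int64(212), np.int64(296)), (193, np.int64(224), np.int64(297))]
dist 231.0 174.0 rail x -0.19 foot x 0.6 move -0.79
1 x 0.005 -0.004 0.412 | total 0.005 -0.004 0.412 ; then turn 1 x 0.0014 0.0003 0.0016
```

```bash
python3 -m jog '0 -0.005 0.12 0.001 0 0.001 1;0 0 0.12 0 0 0 1;0 0 0.06 0 0 0 1;0 0 0.04 0 0 0 1;0 0 0 0 0 0 1'
python3 -m jog '0 0 0.03 0 0 0 1;0 0 0.03 0 0 0 1;0 0 0 0 0 0 1'
python3 - <<'E'
from h import *
planr([0.4,200,0],off=202)
E
```

```text
time: 32.35
tool_pos: [577.3, 63.5, 291.4]
tcp_rot: [-179.9, 12.1, 85.8]
ft_force: [0.6, -0.1, -2.2]
finger_gap: 33.8
grip_force: 35.0
time: 32.72
tool_pos: [577.2, 62.3, 285.7]
tcp_rot: [-179.9, 12.1, 85.8]
ft_force: [0.3, -0.2, -0.6]
finger_gap: 33.8
grip_force: 35.0
1 x 0.003 0.005 0.043 | total 0.003 0.005 0.043 ; then turn 1 x -0.0009 0.0004 0.001
```

```bash
python3 -m jog '0 0 0.015 0 0 0 1;0.06 0 0 0 0 0 1;0.1 0 0 0 0 0 1;0.1 0 0 0 0 0 1;0 0 0 0 0 0 1'
python3 -m jog '0.15 0 0 0 0 0 1;0.15 0 0 0 0 0 1;0.15 0 0 0 0 0 1;0.15 0 0 0 0 0 1;0.15 0 0 0 0 0 1'
python3 -m jog '0.15 0 0 0 0 0 1;0.1 0 0 0 0 0 1;0 0 0 0 0 0 1;0 0 0 0 0 0 -0.3;0 0 0 0 0 0 -0.3'
python3 -m jog '0 0 0 0 0 0 -0.3;0 0 -0.4 0 0 0 -0.5;-0.5 -0.3 -0.3 0 0 0 -1;-0.5 -0.4 0 0 0 0 -1;-0.5 -0.4 0 0 0 0 -1'
python3 - <<'E'
from h import *
s=snap('wrist','w9');chk()
over(3,170,yaw=PK[3][2]+90)
E
```

```text
time: 33.35
tool_pos: [579.2, 88.5, 278.8]
tcp_rot: [-179.9, 12.0, 85.8]
ft_force: [-0.4, 0.2, -1.2]
finger_gap: 33.5
grip_force: 34.9
time: 33.98
tool_pos: [584.7, 161.7, 263.2]
tcp_rot: [-180.0, 12.1, 85.8]
ft_force: [-0.4, -0.0, -1.0]
finger_gap: 33.8
grip_force: 35.0
time: 34.6
tool_pos: [586.5, 184.4, 258.3]
tcp_rot: [-180.0, 12.1, 85.7]
ft_force: [-0.3, 0.8, -0.1]
finger_gap: 55.4
grip_force: 0.0
time: 35.22
tool_pos: [469.5, 64.2, 356.5]
tcp_rot: [180.0, 12.1, 85.8]
ft_force: [-0.0, -1.5, 1.6]
finger_gap: 85.4
grip_force: 0.0
pack 1 changed px 259
pack 2 changed px 257
pack 3 changed px 0
pack 4 changed px 0
4 x -0.453 -0.048 0.177 | total -1.814 -0.194 0.707 ; then turn 5 x 0.0124 0.0392 0.1188
```

```bash
python3 -m jog '-0.45 -0.05 0.05 0 0 0 -1;-0.45 -0.05 0.05 0 0 0 -1;-0.45 -0.05 0.3 0 0 0 -1;-0.46 -0.05 0.3 0 0 0 -1;0 0 0 0.012 0.039 0.119 -1'
python3 -m jog '0 0 0 0.012 0.039 0.119 -1;0 0 0 0.012 0.039 0.119 -1;0 0 0 0.012 0.039 0.119 -1;0 0 0 0.012 0.039 0.119 -1;0 0 0 0 0 0 -1'
python3 - <<'E'
from h import *
over(3,46,yaw=PK[3][2]+90)
E
```

```text
time: 35.95
tool_pos: [435.2, -126.6, 323.3]
tcp_rot: [179.5, 9.7, 78.2]
ft_force: [-0.1, 0.9, -0.4]
finger_gap: 85.6
grip_force: 0.0
time: 36.58
tool_pos: [436.6, -124.5, 325.1]
tcp_rot: [179.9, -0.1, 49.9]
ft_force: [0.7, 0.4, -0.5]
finger_gap: 85.6
grip_force: 0.0
3 x -0.016 -0.003 0.414 | total -0.048 -0.009 1.241 ; then turn 1 x 0.0022 -0.0011 0.0022
```

```bash
python3 -m jog '-0.05 -0.01 0.35 0.002 0 0.002 -1;0 0 0.35 0 0 0 -1;0 0 0.35 0 0 0 -1;0 0 0.17 0 0 0 -1;0 0 0 0 0 0 -1' && python3 -m jog '0 0 0 0 0 0 1;0 0 0 0 0 0 1;0 0 0 0 0 0 1;0 0 0 0 0 0 1;0 0 -0.1 0 0 0 1' 40
python3 -m jog '0 0 -0.05 0 0 0.15 1;0 0 0 0 0 0.15 1;0 0 0 0 0 0.15 1;0 0 0 0 0 0.15 1;0 0 0 0 0 0.15 1'
python3 -m jog '0 0 0 0 0 0.15 1;0 0 0 0 0 0.15 1;0 0 0 0 0 0.15 1;0 0 0 0 0 0.15 1;0 0 0 0 0 0.15 1'
python3 -m jog '0 0 0.08 0 0 0 1;0 0 0.05 0 0 0 1;0 0 0 0 0 0 1;0 0 0 0 0 0 1'
python3 - <<'E'
from h import *
print(sense()['joint_pos'].round(1))
E
```

```text
time: 37.2
tool_pos: [432.2, -127.0, 202.1]
tcp_rot: [-179.9, 0.0, 49.9]
ft_force: [0.3, 0.4, 0.4]
finger_gap: 85.6
grip_force: 0.0
time: 37.83
tool_pos: [432.1, -127.1, 212.7]
tcp_rot: [-179.9, -0.0, 49.8]
ft_force: [0.2, 0.4, -1.3]
finger_gap: 33.3
grip_force: 37.7
time: 38.45
tool_pos: [432.4, -127.3, 218.2]
tcp_rot: [-179.9, -0.0, 4.5]
ft_force: [0.8, -0.6, -2.3]
finger_gap: 33.6
grip_force: 37.6
time: 39.08
tool_pos: [432.4, -127.2, 218.2]
tcp_rot: [-179.9, 0.0, -40.5]
ft_force: [-0.5, -0.0, -1.7]
finger_gap: 33.6
grip_force: 37.6
time: 39.58
tool_pos: [432.5, -127.2, 204.7]
tcp_rot: [-179.9, 0.0, -40.1]
ft_force: [0.5, 0.5, -1.9]
finger_gap: 33.5
grip_force: 37.8
[-2.290e+01 -4.200e+00  1.193e+02  1.000e-01  6.500e+01  1.071e+02]
```

```bash
python3 -m jog '0 0 0.03 0 0 0 1;0 0 0 0 0 0 1;0 0 0 0 0 0 -1;0 0 0 0 0 0 -1;0 0 0 0 0 0 -1'
python3 -m jog '0 0 -0.4 0 0 0 -1;0 0 -0.5 0 0 0 -1;0 0 -0.3 0 0 -0.15 -1;0 0 0 0 0 -0.15 -1;0 0 0 0 0 -0.15 -1' >/dev/null
for i in 1 2 3; do python3 -m jog '0 0 0 0 0 -0.15 -1;0 0 0 0 0 -0.15 -1;0 0 0 0 0 -0.15 -1;0 0 0 0 0 -0.15 -1;0 0 0 0 0 -0.15 -1' >/dev/null; done
python3 -m jog '0 0 0 0 0 -0.15 -1;0 0 0 0 0 -0.15 -1;0 0 0 0 0 0 -1;0 0 0 0 0 0 -1'
python3 - <<'E'
from h import *
e=[180,0,139.9];plan(grasp([432.5,-127.2,47],e),e);chk()
E
```

```text
time: 40.2
tool_pos: [432.5, -127.3, 201.8]
tcp_rot: [-179.9, 0.0, -40.2]
ft_force: [0.1, -0.3, -0.6]
finger_gap: 84.9
grip_force: 0.0
time: 43.2
tool_pos: [432.5, -127.4, 321.8]
tcp_rot: [179.9, -0.0, 139.6]
ft_force: [0.6, -0.2, -0.6]
finger_gap: 85.0
grip_force: 0.0
3 x 0.0 0.0 0.399 | total 0.001 0.0 1.198 ; then turn 1 x 0.001 -0.0004 -0.0047
pack 1 changed px 249
pack 2 changed px 224
pack 3 changed px 178
pack 4 changed px 117
```

```bash
python3 -m jog '0 0 0.35 0 0 -0.004 -1;0 0 0.35 0 0 0 -1;0 0 0.35 0 0 0 -1;0 0 0.15 0 0 0 -1;0 0 0 0 0 0 -1' && python3 -m jog '0 0 0 0 0 0 1;0 0 0 0 0 0 1;0 0 0 0 0 0 1;0 0 0 0 0 0 1;0 0 -0.2 0 0 0 1' 40
python3 -m jog '0 0 -0.5 0 0 0 1;0 0 -0.5 0 0 0 1;0 0 -0.5 0 0 0 1;0 0 0 0 0 0 1'
python3 - <<'E'
from h import *
planr([0.4,200,45],off=202);chk()
E
```

```text
time: 43.88
tool_pos: [432.3, -127.2, 201.3]
tcp_rot: [180.0, -0.1, 140.0]
ft_force: [0.1, 0.6, -0.1]
finger_gap: 85.1
grip_force: 0.0
time: 44.5
tool_pos: [431.8, -127.0, 221.1]
tcp_rot: [180.0, -0.2, 140.0]
ft_force: [0.1, 0.8, -1.2]
finger_gap: 33.2
grip_force: 34.9
time: 45.0
tool_pos: [433.8, -128.0, 377.3]
tcp_rot: [179.8, 0.5, 140.1]
ft_force: [0.7, -0.9, -1.7]
finger_gap: 33.5
grip_force: 35.2
5 x 0.035 0.49 0.105 | total 0.173 2.452 0.527 ; then turn 7 x 0.0146 -0.0256 0.1288
pack 1 changed px 244
pack 2 changed px 227
pack 3 changed px 277
pack 4 changed px 167
```

```bash
python3 -m jog '0.04 0.49 0 0 0 0 1;0.03 0.49 0 0 0 0 1;0.04 0.49 0 0 0 0 1;0.03 0.49 0 0 0 0 1;0.03 0.49 0 0 0 0 1' >/dev/null
python3 -m jog '0 0 0 0.015 -0.026 0.129 1;0 0 0 0.015 -0.026 0.129 1;0 0 0 0.015 -0.026 0.129 1;0 0 0 0.015 -0.026 0.129 1;0 0 0 0.015 -0.026 0.129 1' >/dev/null
python3 -m jog '0 0 0 0.015 -0.026 0.129 1;0 0 0 0.015 -0.026 0.129 1;0 0 0 0 0 0 1;0 0 0 0 0 0 1'
python3 - <<'E'
from h import *
planr([0.4,200,40],off=202);chk()
E
```

```text
time: 46.8
tool_pos: [576.5, 71.3, 370.9]
tcp_rot: [-179.3, 12.0, 85.9]
ft_force: [0.8, -0.1, -0.5]
finger_gap: 33.5
grip_force: 35.8
1 x 0.094 0.025 0.495 | total 0.094 0.025 0.495 ; then turn 1 x -0.0109 0.0003 0.0037
pack 1 changed px 249
pack 2 changed px 289
pack 3 changed px 230
pack 4 changed px 0
```

```bash
python3 -m jog '0.05 0.025 0.1 -0.011 0 0.004 1;0.05 0 0.2 0 0 0 1;0 0 0.15 0 0 0 1;0 0 0 0 0 0 1;0 0 0 0 0 0 1'
python3 - <<'E'
from h import *
align(snap('wrist'));planr([0.4,200,4],off=202)
E
```

```text
time: 47.48
tool_pos: [579.4, 71.3, 326.3]
tcp_rot: [179.9, 12.1, 85.5]
ft_force: [0.6, -0.2, -0.6]
finger_gap: 33.5
grip_force: 35.7
rail 217.0 285.5 foot [(187, np.int64(213), np.int64(295)), (188, np.int64(212), np.int64(295)), (189, np.int64(212), np.int64(296))]
dist 232.0 177.0 rail x -1.57 foot x 0.3 move -1.87
1 x -0.002 -0.012 0.425 | total -0.002 -0.012 0.425 ; then turn 1 x 0.0026 0.0005 -0.0039
```

```bash
python3 -m jog '0 -0.012 0.12 0.0026 0 -0.004 1;0 0 0.12 0 0 0 1;0 0 0.06 0 0 0 1;0 0 0.04 0 0 0 1;0 0 0 0 0 0 1'
python3 -m jog '0 0 0.03 0 0 0 1;0 0 0.03 0 0 0 1;0 0 0 0 0 0 1'
python3 - <<'E'
from h import *
planr([0.4,200,0],off=202)
E
```

```text
time: 48.15
tool_pos: [577.5, 64.4, 292.5]
tcp_rot: [-179.9, 12.1, 85.7]
ft_force: [0.7, 0.1, -1.8]
finger_gap: 33.2
grip_force: 35.8
time: 48.52
tool_pos: [577.3, 63.2, 286.7]
tcp_rot: [-179.9, 12.1, 85.7]
ft_force: [0.3, -0.5, -2.4]
finger_gap: 33.4
grip_force: 35.8
1 x -0.003 0.005 0.055 | total -0.003 0.005 0.055 ; then turn 1 x -0.0013 0.0007 0.0004
```

Near the floor. Lower, then slide from 200 to about 118 (place 110).

```bash
python3 -m jog '0 0 0.02 0 0 0 1;0 0 0.01 0 0 0 1;0.06 0 0 0 0 0 1;0.1 0 0 0 0 0 1;0 0 0 0 0 0 1'
python3 -m jog '0.15 0 0 0 0 0 1;0.15 0 0 0 0 0 1;0.15 0 0 0 0 0 1;0.15 0 0 0 0 0 1;0.07 0 0 0 0 0 1'
python3 -m jog '0 0 0 0 0 0 1;0 0 0 0 0 0 -0.3;0 0 0 0 0 0 -0.3;0 0 0 0 0 0 -0.3;0 0 -0.4 0 0 0 -0.5'
python3 -m jog '-0.5 -0.3 -0.3 0 0 0 -1;-0.5 -0.4 0 0 0 0 -1;-0.5 -0.4 0 0 0 0 -1'
python3 - <<'E'
from h import *
s=snap('wrist','w10');chk()
over(4,190,yaw=PK[4][2]+90)
E
```

```text
time: 49.15
tool_pos: [579.1, 79.2, 281.8]
tcp_rot: [179.9, 12.0, 85.7]
ft_force: [0.4, 2.1, 5.5]
finger_gap: 33.6
grip_force: 36.6
time: 49.78
tool_pos: [584.0, 144.8, 267.8]
tcp_rot: [179.9, 12.0, 85.7]
ft_force: [-0.7, 0.8, 7.1]
finger_gap: 33.8
grip_force: 36.8
time: 50.4
tool_pos: [582.5, 151.1, 301.9]
tcp_rot: [-179.5, 12.2, 85.8]
ft_force: [0.5, -0.2, 0.6]
finger_gap: 64.0
grip_force: 0.0
time: 50.78
tool_pos: [466.5, 23.1, 364.9]
tcp_rot: [-180.0, 12.1, 85.7]
ft_force: [0.1, -1.5, 1.8]
finger_gap: 85.2
grip_force: 0.0
pack 1 changed px 249
pack 2 changed px 365
pack 3 changed px 231
pack 4 changed px 0
6 x -0.487 -0.039 0.139 | total -2.919 -0.237 0.832 ; then turn 7 x 0.0135 0.0268 0.1284
```

```bash
python3 -m jog '-0.49 -0.04 0.05 0 0 0 -1;-0.49 -0.04 0.05 0 0 0 -1;-0.49 -0.04 0.1 0 0 0 -1;-0.49 -0.04 0.2 0 0 0 -1;-0.49 -0.04 0.2 0 0 0 -1' >/dev/null
python3 -m jog '-0.48 -0.04 0.23 0 0 0 -1;0 0 0 0.0135 0.027 0.128 -1;0 0 0 0.0135 0.027 0.128 -1;0 0 0 0.0135 0.027 0.128 -1;0 0 0 0.0135 0.027 0.128 -1' >/dev/null
python3 -m jog '0 0 0 0.0135 0.027 0.128 -1;0 0 0 0.0135 0.027 0.128 -1;0 0 0 0.0135 0.027 0.128 -1;0 0 0 0 0 0 -1'
python3 - <<'E'
from h import *
over(4,46,yaw=PK[4][2]+90)
E
```

```text
time: 52.62
tool_pos: [421.2, -277.3, 344.2]
tcp_rot: [-179.9, -0.1, 31.8]
ft_force: [0.1, -0.6, -1.6]
finger_gap: 85.5
grip_force: 0.0
3 x -0.015 -0.002 0.477 | total -0.044 -0.005 1.432 ; then turn 1 x -0.0019 -0.0018 0.0061
```

```bash
python3 -m jog '-0.04 0 0.4 -0.002 0 0.006 -1;0 0 0.4 0 0 0 -1;0 0 0.4 0 0 0 -1;0 0 0.23 0 0 0 -1;0 0 0 0 0 0 -1' && python3 -m jog '0 0 0 0 0 0 1;0 0 0 0 0 0 1;0 0 0 0 0 0 1;0 0 0 0 0 0 1;0 0 -0.15 0 0 0 1' 40
python3 -m jog '0 0 0 0 0 0.15 1;0 0 0 0 0 0.15 1;0 0 0 0 0 0.15 1;0 0 0 0 0 0.15 1;0 0 0 0 0 0.15 1' >/dev/null
python3 -m jog '0 0 0 0 0 0.15 1;0 0 0 0 0 0.15 1;0 0 0 0 0 0.15 1;0 0 0 0 0 0.15 1;0 0 0 0 0 0.15 1' >/dev/null
python3 -m jog '0 0 0.08 0 0 0 1;0 0 0.06 0 0 0 1;0 0 0.01 0 0 0 1;0 0 0 0 0 0 1'
python3 -m jog '0 0 0 0 0 0 -1;0 0 0 0 0 0 -1;0 0 0 0 0 0 -1'
python3 -m jog '0 0 -0.4 0 0 0 -1;0 0 -0.5 0 0 0 -1;0 0 -0.3 0 0 -0.15 -1;0 0 0 0 0 -0.15 -1;0 0 0 0 0 -0.15 -1' >/dev/null
for i in 1 2 3; do python3 -m jog '0 0 0 0 0 -0.15 -1;0 0 0 0 0 -0.15 -1;0 0 0 0 0 -0.15 -1;0 0 0 0 0 -0.15 -1;0 0 0 0 0 -0.15 -1' >/dev/null; done
python3 -m jog '0 0 0 0 0 -0.15 -1;0 0 0 0 0 -0.15 -1;0 0 0 0 0 0 -1;0 0 0 0 0 0 -1'
```

```text
time: 53.25
tool_pos: [416.9, -278.1, 199.2]
tcp_rot: [-179.8, 0.0, 31.6]
ft_force: [0.1, 0.1, 0.4]
finger_gap: 85.5
grip_force: 0.0
time: 53.88
tool_pos: [417.2, -278.6, 216.1]
tcp_rot: [-179.9, -0.1, 31.4]
ft_force: [-1.0, -0.7, -1.3]
finger_gap: 34.1
grip_force: 35.1
time: 55.62
tool_pos: [418.1, -279.2, 202.6]
tcp_rot: [-179.9, -0.0, -58.4]
ft_force: [-4.1, 4.3, 12.3]
finger_gap: 33.6
grip_force: 34.2
time: 56.0
tool_pos: [417.6, -278.9, 201.2]
tcp_rot: [-179.9, 0.0, -58.6]
ft_force: [-0.3, 0.9, 0.1]
finger_gap: 84.7
grip_force: 0.0
time: 59.0
tool_pos: [417.5, -279.1, 321.3]
tcp_rot: [179.9, 0.0, 121.2]
ft_force: [0.9, -0.8, 0.1]
finger_gap: 85.7
grip_force: 0.0
```

```bash
python3 -m jog '0 0 0.35 0 0 -0.003 -1;0 0 0.35 0 0 0 -1;0 0 0.35 0 0 0 -1;0 0 0.15 0 0 0 -1;0 0 0 0 0 0 -1' && python3 -m jog '0 0 0 0 0 0 1;0 0 0 0 0 0 1;0 0 0 0 0 0 1;0 0 0 0 0 0 1;0 0 -0.2 0 0 0 1' 40
python3 -m jog '0 0 -0.5 0 0 0 1;0 0 -0.5 0 0 0 1;0 0 -0.5 0 0 0 1;0 0 0 0 0 0 1'
python3 - <<'E'
from h import *
planr([0.4,205,45],off=202)
E
```

```text
time: 59.62
tool_pos: [417.4, -278.7, 200.7]
tcp_rot: [179.9, -0.1, 121.5]
ft_force: [-0.1, -0.1, 0.9]
finger_gap: 85.7
grip_force: 0.0
time: 60.25
tool_pos: [417.0, -278.5, 220.5]
tcp_rot: [179.9, -0.1, 121.6]
ft_force: [0.3, 0.5, -2.0]
finger_gap: 33.6
grip_force: 33.9
time: 60.75
tool_pos: [418.5, -280.0, 377.1]
tcp_rot: [179.7, 0.5, 121.6]
ft_force: [-0.2, 0.1, -2.0]
finger_gap: 33.6
grip_force: 34.0
7 x 0.303 0.453 0.072 | total 2.119 3.168 0.502 ; then turn 5 x 0.014 -0.0373 0.1189
```

```bash
python3 -m jog '0.3 0.45 -0.3 0 0 0 1;0.3 0.45 -0.3 0 0 0 1;0.3 0.45 0 0 0 0 1;0.3 0.45 0 0 0 0 1;0.3 0.45 0 0 0 0 1' >/dev/null
python3 -m jog '0.3 0.46 0 0 0 0 1;0.32 0.46 0 0 0 0 1;0 0 0.3 0.014 -0.037 0.119 1;0 0 0 0.014 -0.037 0.119 1;0 0 0 0.014 -0.037 0.119 1' >/dev/null
python3 -m jog '0 0 0 0.014 -0.037 0.119 1;0 0 0 0.014 -0.037 0.119 1;0 0 0 0 0 0 1;0 0 0 0 0 0 1'
python3 - <<'E'
from h import *
planr([0.4,205,40],off=202)
E
```

```text
time: 62.5
tool_pos: [576.4, 67.5, 401.2]
tcp_rot: [-179.4, 11.6, 86.0]
ft_force: [-0.7, -0.1, -1.2]
finger_gap: 33.5
grip_force: 34.4
2 x 0.069 0.013 0.392 | total 0.138 0.025 0.785 ; then turn 1 x -0.0085 -0.0077 0.0043
```

```bash
python3 -m jog '0.07 0.025 0.3 -0.0085 -0.008 0.004 1;0.07 0 0.3 0 0 0 1;0 0 0.185 0 0 0 1;0 0 0 0 0 0 1;0 0 0 0 0 0 1'
python3 - <<'E'
from h import *
align(snap('wrist'));planr([0.4,205,4],off=202)
E
```

```text
time: 63.12
tool_pos: [579.1, 64.6, 323.7]
tcp_rot: [179.8, 12.1, 85.5]
ft_force: [0.1, 0.0, -0.7]
finger_gap: 33.7
grip_force: 34.4
rail 210.0 291.0 foot [(186, np.int64(211), np.int64(295)), (187, np.int64(212), np.int64(295)), (188, np.int64(211), np.int64(296))]
dist 197.0 174.0 rail x -1.83 foot x 0.0 move -1.83
1 x 0.008 -0.014 0.383 | total 0.008 -0.014 0.383 ; then turn 1 x 0.0032 0.0006 -0.003
```

```bash
python3 -m jog '0 -0.012 0.12 0.003 0 -0.003 1;0 0 0.12 0 0 0 1;0 0 0.06 0 0 0 1;0 0 0 0 0 0 1'
python3 -m jog '0 0 0.04 0 0 0 1;0 0 0.03 0 0 0 1;0 0 0.02 0 0 0 1;0 0 0 0 0 0 1'
python3 - <<'E'
from h import *
planr([0.4,205,0],off=202)
E
```

```text
time: 63.68
tool_pos: [576.5, 58.4, 291.8]
tcp_rot: [-179.8, 12.1, 85.7]
ft_force: [0.5, 0.2, -1.5]
finger_gap: 33.6
grip_force: 34.4
time: 64.18
tool_pos: [577.4, 57.0, 286.0]
tcp_rot: [180.0, 12.1, 85.7]
ft_force: [-0.2, 1.5, 6.8]
finger_gap: 33.7
grip_force: 35.1
1 x 0.005 -0.001 0.035 | total 0.005 -0.001 0.035 ; then turn 1 x 0.0003 0.0005 -0.0
```

```bash
python3 -m jog '0.06 0 -0.01 0 0 0 1;0.1 0 0 0 0 0 1;0.15 0 0 0 0 0 1;0.1 0 0 0 0 0 1;0 0 0 0 0 0 1'
python3 -m jog '0.04 0 0 0 0 0 1;0.03 0 0 0 0 0 1;0 0 0 0 0 0 1'
python3 - <<'E'
from h import *
planr([0.4,154,0],off=202)
E
```

```text
time: 64.8
tool_pos: [580.1, 98.6, 277.1]
tcp_rot: [-179.9, 12.0, 85.8]
ft_force: [1.2, 2.4, 5.5]
finger_gap: 33.9
grip_force: 35.0
time: 65.18
tool_pos: [580.7, 104.8, 275.8]
tcp_rot: [-180.0, 12.1, 85.7]
ft_force: [0.7, 2.0, 6.1]
finger_gap: 33.7
grip_force: 34.9
1 x 0.026 0.002 0.035 | total 0.026 0.002 0.035 ; then turn 1 x -0.0006 0.0004 0.0007
```

```bash
python3 -m jog '0 0 0 0 0 0 -0.3;0 0 0 0 0 0 -0.3;0 0 0 0 0 0 -0.3;0 0 -0.5 0 0 0 -0.5;0 0 -0.5 0 0 0 -1'
python3 -m jog '0.1 0.1 -0.5 0 0 0 1;0.1 0.1 -0.3 0 0 0 1;0 0 0 0 0 0 1;0 0 0 0 0 0 1'
python3 - <<'E'
from h import *
import pickle
s=snap('wrist');pickle.dump(s,open('s8.pkl','wb'));t=snap('side')
a=cv2.resize(s['img'][:,90:400,::-1],(484,600),interpolation=cv2.INTER_CUBIC);b=cv2.resize(t['img'][130:280,230:310,::-1],(316,600),interpolation=cv2.INTER_CUBIC)
cv2.imwrite('pics/w11.png',np.hstack([a,b]))
E
```

```text
time: 65.8
tool_pos: [581.7, 124.6, 372.9]
tcp_rot: [-179.7, 12.1, 85.7]
ft_force: [0.6, -0.5, 0.2]
finger_gap: 79.7
grip_force: 0.0
time: 66.3
tool_pos: [604.7, 159.1, 445.3]
tcp_rot: [-179.8, 12.1, 85.7]
ft_force: [-0.8, 0.1, -0.2]
finger_gap: 9.5
grip_force: 0.0
```

View pics/w11.png

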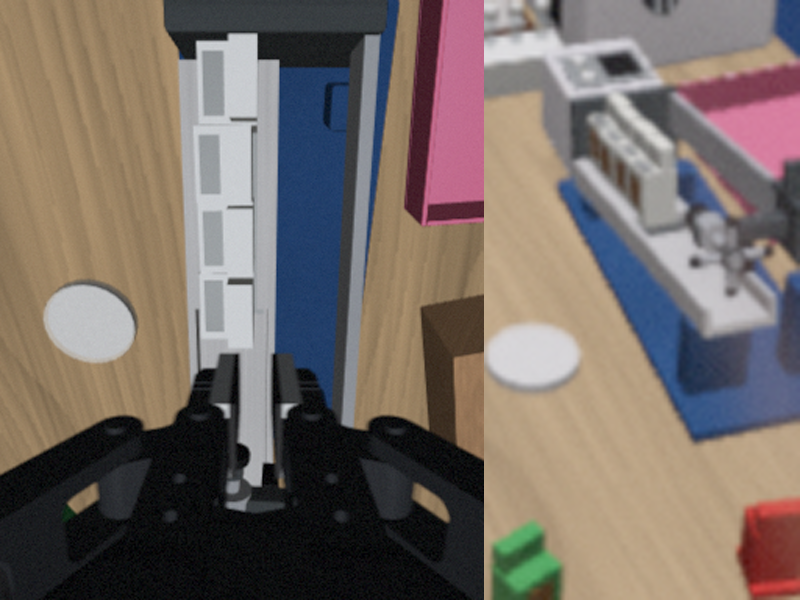

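Run:
```python
from h import *
s=snap('wrist');print(onrz(s,90+238*310/484,448*310/484,62).round(1))
planr([-79,345,150],off=173)
```

```text
[ -5.3 262.8  62. ]
5 x -0.415 0.12 0.119 | total -2.075 0.602 0.596 ; then turn 1 x -0.0051 0.002 0.0004
```

```bash
python3 -m jog '-0.42 0.12 0 -0.005 0 0 1;-0.42 0.12 0 0 0 0 1;-0.42 0.12 0 0 0 0 1;-0.42 0.12 0.2 0 0 0 1;-0.4 0.12 0.4 0 0 0 1'
python3 -m jog '0 0 0 0 0 0 1;0 0 0 0 0 0 1;0 0 0 0 0 0 1'
python3 - <<'E'
from h import *
s=snap('wrist','w12');planr([-79,342,97],off=173)
g=s['img'];print(proj(s,r2w([-80,314,118])),proj(s,r2w([-80,320,118])))
c=s['img'][:,:].astype(float).mean(2)
cv2.imwrite('pics/w12b.png',cv2.resize(s['img'][:,:,::-1],None,fx=1.5,fy=1.5))
E
```

```text
time: 67.08
tool_pos: [649.0, -62.3, 432.9]
tcp_rot: [179.6, 12.1, 85.7]
ft_force: [0.4, -0.6, -0.8]
finger_gap: 0.2
grip_force: 0.0
time: 67.45
tool_pos: [648.8, -59.4, 432.8]
tcp_rot: [179.8, 12.1, 85.8]
ft_force: [0.5, -0.2, -0.1]
finger_gap: 0.4
grip_force: 0.0
2 x 0.012 -0.005 0.281 | total 0.024 -0.01 0.562 ; then turn 1 x 0.0046 0.0009 0.0014
[252.46794464 171.67189326] [252.450237   181.18183554]
```

```bash
python3 -m jog '0 -0.01 0.2 0.004 0 0 1;0 0 0.2 0 0 0 1;0 0 0.15 0 0 0 1;0 0 0 0 0 0 1'
python3 -m jog '0.1 0 0 0 0 0 1;0.1 0 0 0 0 0 1;0.1 0 0 0 0 0 1;0.1 0 0 0 0 0 1;0 0 0 0 0 0 1'
python3 - <<'E'
from h import *
planr([-79,243,97],off=173)
E
```

```text
time: 68.0
tool_pos: [646.3, -72.2, 375.1]
tcp_rot: [-179.7, 12.1, 85.8]
ft_force: [-0.3, -0.7, -0.4]
finger_gap: 0.1
grip_force: 0.0
time: 68.62
tool_pos: [649.9, -31.8, 369.5]
tcp_rot: [-179.9, 12.1, 85.8]
ft_force: [-0.8, 0.0, 0.0]
finger_gap: -0.1
grip_force: 0.0
2 x 0.306 0.002 -0.001 | total 0.612 0.005 -0.002 ; then turn 1 x -0.0012 0.0008 0.0016
```

```bash
python3 -m jog '0.1 0 0 0 0 0 1;0.1 0 0 0 0 0 1;0.1 0 0 0 0 0 1;0.1 0 0 0 0 0 1;0.08 0 0 0 0 0 1'
python3 - <<'E'
from h import *
planr([-79,243,97],off=173)
E
```

```text
time: 69.25
tool_pos: [653.4, 14.7, 359.4]
tcp_rot: [-179.9, 12.1, 85.7]
ft_force: [0.3, -0.1, -1.1]
finger_gap: -0.2
grip_force: 0.1
1 x 0.135 0.004 -0.003 | total 0.135 0.004 -0.003 ; then turn 1 x -0.0013 0.0011 0.0007
```

```bash
cat >> h.py <<'E'
def ascii(s,x0,x1,y0,y1,z,dx=6,dy=6):
    "rail-plane map (rows: y up the rail, columns: x) of grey level at height z"
    g=cv2.GaussianBlur(s['img'],(3,3),0).astype(int)
    for y in range(y0,y1,dy):
        r=''
        for x in range(x1,x0,-dx):
            u,v=proj(s,r2w([x,y,z]));u,v=int(round(u)),int(round(v))
            if not(0<=u<512 and 0<=v<384): r+='?';continue
            c=g[v,u];m=c.mean();r+='b' if c[2]-c[0]>25 else 'w' if c[0]-c[2]>35 else '#' if m<45 else '+' if m<90 else '-' if m<140 else '.' if m<185 else ' '
        print('%4d'%y,r)
E
python3 - <<'E'
from h import *
s=snap('side');ascii(s,-110,50,130,380,62)
E
```

```text
130 .-+++-.....-..-www------..-
 136 .-+++-....-...--.----------
 142 .--++-.......-b..---------+
 148 .--++-.......-bb--------+++
 154 .--+--....-..bb--------++++
 160 .--++-....---bbb------+++++
 166 .-+++-...---bbbb-------++++
 172 .-+++-..----bbb-.-----+++++
 178 .-+++-.--+--bbb-w-----+++++
 184 .-+++-.-+---bbb-w----++++++
 190 .--+------..bbb-w----++++++
 196 .--+-.-+-..--+b-w----++++++
 202 .-++-.--...-++------++++++-
 208 .-+--.--...-++------+++++++
 214 .-+-.---...-++------++++++-
 220 .---.---..--++------++++++-
 226 .--..--...---+-++++++++++--
 232 .--..---..---++++++++++----
 238 .--..--...--+++++++++++--.w
 244 .-..---...--+++++++++++--..
 250 ....---..---++++++++++--..w
 256 ....-------+++++++++++--..w
 262 ...---------+--++++++---..w
 268 ...--.----+-----++++----..w
 274 ..--..----------++++----..w
 280 --+-..----------+++-----..w
 286 --+-.-----..--ww+++------.-
 292 .---.---------ww++------..-
 298 --...----+---.w-++------..-
 304 .....---++-b-.ww+-------..-
 310 .   .---+bbb-ww-+-------.--
 316     .--++bbb-ww------------
 322     .----bbb.ww-----------+
 328    ..----bbb-ww-++-------++
 334    .----bbbb.ww--+----+++++
 340    .---..bbbwwww+-----+++++
 346   .----.bbb-.wwww----++++++
 352   .-..-.bbbb.wwww----++++++
 358   ....-..bb-wwwwww--+++++++
 364   ....--bbb-wwwwww--+++++++
 370    ...-.bbb.wwwwww-+++++++w
 376      .-..bb-wwwwww-+++++++w
```

```bash
python3 -m jog '0.05 0 0 0 0 0 1;0.04 0 0 0 0 0 1;0.03 0 0 0 0 0 1'
python3 -m jog '0.03 0 0 0 0 0 1;0.03 0 0 0 0 0 1'
python3 - <<'E'
from h import *
planr([-79,240,97],off=173)
E
```

```text
time: 69.68
tool_pos: [654.3, 25.7, 357.1]
tcp_rot: [-179.9, 12.1, 85.7]
ft_force: [-0.6, -0.4, 0.4]
finger_gap: 0.2
grip_force: 0.1
time: 69.92
tool_pos: [654.9, 31.3, 356.0]
tcp_rot: [-180.0, 12.1, 85.7]
ft_force: [2.1, -4.7, 2.0]
finger_gap: 0.2
grip_force: 2.4
1 x -0.005 0.002 -0.001 | total -0.005 0.002 -0.001 ; then turn 1 x -0.0005 0.0015 0.0
```

Contact at about the expected place. Press on gently.

```bash
python3 -m jog '0.02 0 0 0 0 0 1;0.02 0 0 0 0 0 1;0 0 0 0 0 0 1'
python3 -m jog '0.02 0 0 0 0 0 1;0.02 0 0 0 0 0 1;0 0 0 0 0 0 1'
python3 -m jog '0.02 0 0 0 0 0 1;0.02 0 0 0 0 0 1;0 0 0 0 0 0 1'
```

```text
time: 70.3
tool_pos: [655.2, 33.5, 356.2]
tcp_rot: [-180.0, 12.3, 85.6]
ft_force: [-1.3, -9.4, 5.4]
finger_gap: -0.4
grip_force: 5.5
time: 70.68
tool_pos: [655.4, 35.4, 356.3]
tcp_rot: [180.0, 12.5, 85.5]
ft_force: [-4.3, -19.4, 10.3]
finger_gap: 0.2
grip_force: 10.6
time: 71.05
tool_pos: [655.7, 36.7, 356.2]
tcp_rot: [180.0, 12.8, 85.4]
ft_force: [-6.3, -31.4, 14.3]
finger_gap: 0.1
grip_force: 17.1
```

```bash
python3 -m jog '0 0 0 0 0 0 1;0 0 0 0 0 0 1;0 0 0 0 0 0 1'
python3 - <<'E'
from h import *
s=snap('wrist','w13')
E
python3 -m jog '-0.1 0 0 0 0 0 1;-0.1 0 -0.1 0 0 0 1;0 0 -0.4 0 0 0 1;0.1 -0.2 -0.5 0 0 0 1;0.3 -0.4 -0.5 0 0 0 1'
python3 -m jog '0.3 0 -0.2 0 0 0 1;0 0 0 0 0 0 1;0 0 0 0 0 0 1'
python3 - <<'E'
from h import *
import pickle
s=snap('wrist');pickle.dump(s,open('s9.pkl','wb'))
cv2.imwrite('pics/w14.png',cv2.resize(s['img'][:,:,::-1],None,fx=1.5,fy=1.5,interpolation=cv2.INTER_CUBIC))
ascii(s,-100,42,150,310,62,dx=3,dy=4)
E
```

```text
time: 71.42
tool_pos: [655.7, 36.7, 356.2]
tcp_rot: [180.0, 12.8, 85.4]
ft_force: [-7.3, -31.2, 13.2]
finger_gap: 0.0
grip_force: 17.0
time: 72.1
tool_pos: [603.8, 93.6, 493.3]
tcp_rot: [180.0, 12.1, 85.6]
ft_force: [0.5, 0.5, -0.2]
finger_gap: -0.0
grip_force: 0.0
time: 72.47
tool_pos: [606.5, 127.0, 503.8]
tcp_rot: [-179.9, 12.1, 85.8]
ft_force: [-0.0, 0.0, -0.3]
finger_gap: 0.3
grip_force: 0.0
 150 wwwww... ....      -.....bbbbbbbbbbbbbb+-..bb-ww
 154 wwwww... ....      -.....bbbbbbbbbbbbbb++..bb-ww
 158 wwwww... ....      -.....bbbbbbbbbbbbbb+-..bb-ww
 162 wwwww... ....      -.....bbbbbbbbbbbbbb+-..bb-ww
 166 wwwww..- ....      -.....bbbbbbbbbbbbbb+-..bb-ww
 170 wwwww..- ....      ......bbbbbbbbbbbbb++-..bbwww
 174 wwwww..-           ......bbbbbbbbbb+++++-..bb-ww
 178 wwwww..- .+++-      .....bbbbbbbbbb++++++--+b+ww
 182 wwwww..-..##++###-.......bbbbbbbbbb+++++++++++ww
 186 wwwww..-..-+++++-........bbbbbbbbbbb#+++++++++ww
 190 wwwww..-...-++++-........bbbbbbbbbbb#+++++++++ww
 194 wwwww..-...+++++-........bbbbbbbbbbb#+++++++++ww
 198 wwwww..-....----.........bbbbbbbbbbb#+++++++++w
[... 759 characters left out ...]
258 wwwww..-........-++++##+++++bbbbbbbbbb#+++++++++
 262 wwwww..-....+---+++++###++++bbbbbbbbbb++++++++++
 266 wwww+-.-..--####+++++###++++bbbbbbbbbb#++---wwww
 270 www##+-----+####+++++###++++#####bbbbb#+-..-wwww
 274 www##+-...######+++++###++++######bbbb++-..-wwww
 278 wwww+-.-..######+++++###+++++######bbb++-..-wwww
 282 wwwww..-.-######+++++###+++++######bbb++-..wwwww
 286 wwwww..-.-#####++++++###+++++######bbbb+-..wwwww
 290 wwwww..-.+#####+++++####+++++######bbbb+-...wwww
 294 wwwww..--######+++++####+++++######bbb++-...wwww
 298 wwwww..--#######+---+###-..+########bbb+-..-wwww
 302 wwwww..+##########- .+++ -+#########bbb+-..-wwww
 306 wwwww.+############-.+++-#############++-..-wwww
```

Run:
```python
from h import *
planr([32,271,130],off=173)
```

```text
4 x -0.225 -0.138 0.326 | total -0.898 -0.553 1.302 ; then turn 1 x -0.0026 0.0015 0.0006
```

```bash
python3 -m jog '-0.3 -0.18 0.2 -0.003 0 0 1;-0.3 -0.18 0.3 0 0 0 1;-0.3 -0.19 0.4 0 0 0 1;0 0 0.4 0 0 0 1;0 0 0 0 0 0 1'
python3 - <<'E'
from h import *
s=snap('wrist');ascii(s,-60,60,200,262,60,dx=3,dy=4);print();ascii(s,-60,60,240,300,92,dx=3,dy=4);planr([32,271,71],off=173)
E
```

```text
time: 73.15
tool_pos: [541.7, 14.5, 391.6]
tcp_rot: [-179.6, 12.1, 85.7]
ft_force: [-0.5, -0.2, 0.1]
finger_gap: 0.0
grip_force: 0.0
 200 wwwwwwwwbb        -...   +. bbbbbbbbbbb#
 204 wwwwwwwwbb        -...   +..bbbbbbbbbbb#
 208 wwwwwwwwbb     ..........+--bbbbb+++++++
 212 wwwwwwwwbb    .+-.......-+++++++++++++++
 216 wwwwwwwwbb    -++........+++++++++++++++
 220 wwwwwwwwbb    -++........+++++++++++++++
 224 wwwwwwwwbb    .++........+++++++++++++++
 228 wwwwwwwwbb    .++-.......++++++++++bbbbb
 232 wwwwwwwwb.     .-........-..bbbbbbbbbbbb
 236 wwwwwwwwb..    ..........+..bbbbbbbbbbbb
 240 wwwwwwwwb.     .  .......+..bbbbbbbbbbb-
 244 wwwwwwwwb.  .  .  .....  +..bbbbbbbbbbbw
 248 wwwwwwwwb.  .  .  .-.....+..bbbbbbbbbbbw
 252 wwwwwwwwb.     .   -.....+..bbbbbbbbbbbw
 256 wwwwwwwwb.  .  .   -.....+. bbbbbbbbbbbw
 260 wwwwwwwwb.  .  .  --...-.+..bbbbbbbbbbbw

 240 wwwwwwwwb..  ..  .... .-.bbbbbbbbbb#++++
 244 wwwwwwwwb.    .  .... .- bbbbbbbbb-+++++
 248 wwwwwwwwb.       ......- bbbbbbbbbwww+++
 252 wwwwwwwwb.       #...+.- bbbbbbbbbwww+++
 256 wwwwwwwwb..     -+++++++-+--##bbbbwww+++
 260 wwwwwwwwb##+.....++++++.....###bbbwww-++
 264 wwwwwwwwb#++.....++++#+-.bbb##bbbbwww-++
 268 wwwwwwwwb...     +++###+ bbbbbbbbbbww+++
 272 wwwwwwwwb.        .-###+ bbbbbbbbbbbw+++
 276 wwwwwwww+...        .+-- bbbbbbbbbbbb+++
 280 wwwwww++##++          .- wwwwwbbbbbbb+++
 284 wwww++++##++++.       .- wwwwwwbbbbbb-++
 288 www###++##++###-      .- wwwwww+bbbbb+++
 292 www###++##++###+      .- wwwwwwwbbbb-+++
 296 ww+###++##+++###      .- wwwwwwwwwwww-++
2 x 0.003 -0.0 0.292 | total 0.006 -0.0 0.583 ; then turn 1 x -0.0024 0.0013 -0.0005
```

```bash
python3 -m jog '0 0 0.25 -0.002 0 0 1;0 0 0.2 0 0 0 1;0 0 0.13 0 0 0 1;0 0 0 0 0 0 1'
python3 -m jog '0 0.1 0 0 0 0 1;0 0.1 0 0 0 0 1;0 0.06 0 0 0 0 1;0 0 0 0 0 0 1'
python3 - <<'E'
from h import *
planr([-18,271,71],off=173)
E
```

```text
time: 73.7
tool_pos: [542.3, 3.9, 338.3]
tcp_rot: [179.9, 12.1, 85.7]
ft_force: [-0.1, 0.2, 0.4]
finger_gap: -0.2
grip_force: 0.0
time: 74.2
tool_pos: [569.0, 2.7, 339.6]
tcp_rot: [179.9, 12.0, 85.7]
ft_force: [-4.6, 4.4, 1.9]
finger_gap: -0.1
grip_force: 2.8
1 x -0.007 0.226 0.026 | total -0.007 0.226 0.026 ; then turn 1 x 0.0025 -0.0002 0.0007
```

```bash
python3 -m jog '0 0.06 0.01 0 0 0 1;0 0.06 0.01 0 0 0 1;0 0.06 0 0 0 0 1;0 0.06 0 0 0 0 1'
python3 - <<'E'
from h import *
planr([-18,271,71],off=173)
s=snap('wrist');ascii(s,-60,60,236,262,56,dx=3,dy=4)
E
```

```text
time: 74.7
tool_pos: [592.7, 0.2, 338.2]
tcp_rot: [179.9, 12.1, 85.7]
ft_force: [-6.8, 2.1, 5.7]
finger_gap: 0.2
grip_force: 3.5
1 x -0.004 -0.011 0.01 | total -0.004 -0.011 0.01 ; then turn 1 x 0.0024 0.0008 0.0006
 236 wwwwwwwwwwww. +........        bbbbbbbbb
 240 wwwwwwwwwwwww +    ...-        bbbbbbbbb
 244 wwwwwwwwwwww. +    ...-       .bbbbbbbbb
 248 wwwwwwwwwwwww +    ....       bbbbbbbbbb
 252 wwwwwwwwwwww  -    ....       bbbbbbbbbb
 256 wwwwwwwwwwwww +    .....##-   bbbbbbbbbb
 260 wwwwwwwwwwww  -   -....##-#   bbbbbbbbbb
```

```bash
python3 -m jog '0 -0.05 -0.3 0 0 0 1;0 -0.1 -0.4 0 0 0 1;0.1 -0.2 -0.4 0 0 0 1;0.2 -0.4 -0.3 0 0 0 1;0.3 -0.3 0 0 0 0 1'
python3 -m jog '0 0 0 0 0 0 1;0 0 0 0 0 0 1'
python3 - <<'E'
from h import *
import pickle
s=snap('wrist');pickle.dump(s,open('s10.pkl','wb'));t=snap('side')
a=cv2.resize(s['img'][110:330,220:440,::-1],(440,440),interpolation=cv2.INTER_CUBIC);b=cv2.resize(t['img'][150:240,250:322,::-1],(352,440),interpolation=cv2.INTER_CUBIC)
cv2.imwrite('pics/w15.png',np.hstack([a,b]))
E
```

```text
time: 75.38
tool_pos: [493.8, 96.1, 465.9]
tcp_rot: [179.3, 12.0, 85.6]
ft_force: [-0.1, 0.7, -0.9]
finger_gap: -0.0
grip_force: 0.0
time: 75.62
tool_pos: [494.3, 95.4, 462.0]
tcp_rot: [179.7, 12.1, 85.7]
ft_force: [0.6, -0.2, -0.2]
finger_gap: -0.0
grip_force: 0.0
```

View pics/w15.png

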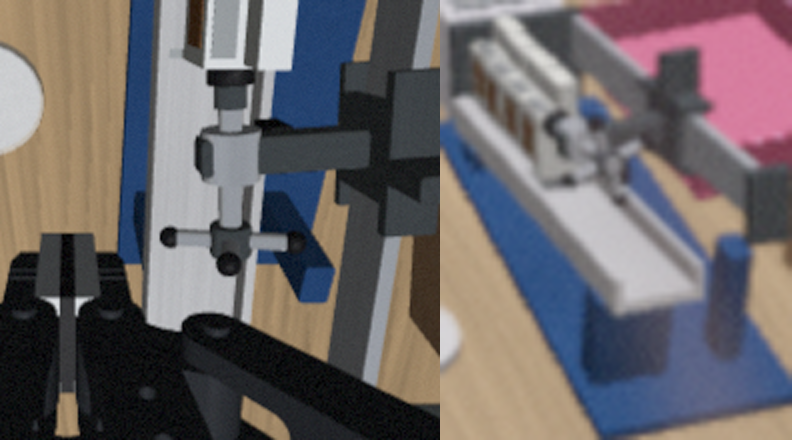

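Run:
```python
from h import *
planr([38,269,120],off=173)
```

```text
3 x -0.192 0.159 0.303 | total -0.576 0.476 0.91 ; then turn 1 x 0.0039 0.0013 -0.0004
```

```bash
python3 -m jog '-0.29 0.23 0.1 0.004 0 0 1;-0.29 0.24 0.3 0 0 0 1;0 0 0.5 0 0 0 1;0 0 0 0 0 0 1'
python3 - <<'E'
from h import *
planr([38,269,71],off=173)
E
```

```text
time: 76.22
tool_pos: [533.9, 15.0, 380.8]
tcp_rot: [-179.4, 12.1, 85.7]
ft_force: [-0.1, 0.2, 0.9]
finger_gap: -0.1
grip_force: 0.0
1 x 0.005 0.03 0.449 | total 0.005 0.03 0.449 ; then turn 1 x -0.0094 0.0017 -0.0005
```

```bash
python3 -m jog '0 0 0.2 0 0 0 1;0 0 0.15 0 0 0 1;0 0 0.09 0 0 0 1;0 0 0 0 0 0 1;0 0 0 0 0 0 1'
python3 - <<'E'
from h import *
planr([-2,269,72],off=173)
E
```

```text
time: 76.85
tool_pos: [534.4, 7.5, 343.3]
tcp_rot: [180.0, 12.1, 85.7]
ft_force: [-0.2, -0.0, -0.4]
finger_gap: 0.2
grip_force: 0.0
1 x -0.001 0.415 0.056 | total -0.001 0.415 0.056 ; then turn 1 x 0.0008 0.001 0.0004
```

```bash
python3 -m jog '0 0.08 0.056 0 0 0 1;0 0.08 0 0 0 0 1;0 0.07 0 0 0 0 1;0 0 0 0 0 0 1'
python3 -m jog '0 0.07 0 0 0 0 1;0 0.06 0 0 0 0 1;0 0.055 0 0 0 0 1;0 0 0 0 0 0 1'
python3 - <<'E'
from h import *
planr([-2,269,72],off=173)
E
```

```text
time: 77.35
tool_pos: [557.5, 4.6, 337.2]
tcp_rot: [-179.9, 12.1, 85.7]
ft_force: [-4.3, 1.6, 2.8]
finger_gap: -0.1
grip_force: 2.1
time: 77.85
tool_pos: [574.7, 4.0, 337.4]
tcp_rot: [-179.7, 12.0, 85.8]
ft_force: [-16.4, 7.4, 12.3]
finger_gap: 0.0
grip_force: 12.0
1 x -0.008 0.01 -0.002 | total -0.008 0.01 -0.002 ; then turn 1 x -0.0053 -0.0 0.001
```

```bash
python3 -m jog '0 -0.06 -0.1 0 0 0 1;0 -0.1 -0.5 0 0 0 1;0.15 -0.2 -0.4 0 0 0 1;0.2 -0.4 -0.3 0 0 0 1;0.3 -0.3 0 0 0 0 1'
python3 -m jog '0 0 0 0 0 0 1;0 0 0 0 0 0 1'
python3 - <<'E'
from h import *
import pickle
s=snap('wrist','w16');pickle.dump(s,open('s11.pkl','wb'))
for f in('s10','s11'):
    q=pickle.load(open(f+'.pkl','rb'))
    m=(q['img'].max(2)<48).astype(np.uint8);m=cv2.morphologyEx(m,cv2.MORPH_OPEN,np.ones((4,4),np.uint8));c,L,S,C=cv2.connectedComponentsWithStats(m)
    for i in range(1,c):
        if S[i,4]<400 and 280<C[i][0]<390 and 120<C[i][1]<270: print(f,S[i],C[i].round(1),'z92',onrz(q,*C[i],92)[:2].round(),'z56',onrz(q,*C[i],56)[:2].round(),'z80',onrz(q,*C[i],80)[:2].round())
print();ascii(s,-45,45,250,292,70,dx=2,dy=3)
E
```

```text
time: 78.47
tool_pos: [476.5, 102.2, 454.7]
tcp_rot: [179.6, 12.0, 85.6]
ft_force: [-0.3, 1.3, -0.4]
finger_gap: 0.3
grip_force: 0.0
time: 78.72
tool_pos: [477.0, 101.4, 451.0]
tcp_rot: [180.0, 12.1, 85.7]
ft_force: [0.2, 0.8, -0.2]
finger_gap: -0.0
grip_force: 0.0
s10 [325 146  23   9 159] [335.3 149.8] z92 [ 12. 178.] z56 [  2. 183.] z80 [  8. 180.]
s10 [349 171  19   8 124] [357.9 174.6] z92 [-10. 201.] z56 [-24. 209.] z80 [-15. 203.]
s10 [352 220   7   6  38] [355.  222.5] z92 [-12. 247.] z56 [-26. 262.] z80 [-17. 252.]
s10 [302 225   6   8  42] [304.4 228.4] z92 [ 36. 253.] z56 [ 29. 269.] z80 [ 33. 258.]
s10 [360 226  14  22 189] [367.2 236.8] z92 [-25. 262.] z56 [-41. 278.] z80 [-31. 268.]
s10 [330 237  11  10  95] [334.9 241.6] z92 [  5. 267.] z56 [ -6. 284.] z80 [  2. 273.]
s11 [336 119   7  11  56] [339.  123.7] z92 [ 32. 148.] z56 [ 22. 150.] z80 [ 29. 149.]
s11 [335 134   5   6  28] [336.9 136.6] z92 [ 33. 159.] z56 [ 23. 162.] z80 [ 30. 160.]
s11 [346 155  25   8 183] [357.7 158.5] z92 [ 14. 177.] z56 [  1. 183.] z80 [  9. 179.]
s11 [368 179  23  10 159] [379.  183.5] z9
[... 588 characters left out ...]
###+--....---....-..-++###bbbbbbwwwww
 253 -......-##----+++##+-...-+#+----+#bbbbbb-wwww
 256 +.......-#+------+#+#+++##++-..-+#bbbbbb+wwww
 259 +.........-....--+#+++++++++---+#bbbbbbbb+www
 262 -...............-+++-+++++++++##bbbbbbbbbb+-w
 265 -..........-+-++----.-++++-----++++####bbbb#-
 268 -.........#####+--...-++++--------+#####bbbbb
 271 -........-#####+-..-++++++++-------######bbbb
 274 -.........+####+....-------..--ww-+######bbbb
 277 -..........-++-........---...wwwww+######bbbb
 280 -......................-++...wwwwww+bb##bbbbb
 283 -......................-+-...wwwwwww+bbbbbbbb
 286 -......... ............-++...wwwwwwww+bbbbbbb
 289 -......... ............-++...wwwwwwwww+bbbbbb
```

```bash
python3 -m jog '0 0 -0.2 0 0 0 1;0 0 0 0 0 0 1;0 0 0 0 0 0 1' | head -1; python3 -c "
from bench import *
print(hand_in())"
```

```text
time: 79.15
the job is handed in; nothing more can be done
None
```

I loaded all four packs in one row with their windows to the open side, pushed the free jaw down until it tilted and bound on the last pack, turned the handle about 2.4 rad, and handed the job in at about 79 s; the clamping force could not be read directly (I estimate about 28 N), and hand-in gave no verdict.

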